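# Put the still life back on its outlines

### The job

The still life was cleared to the side of the table during the break: put its four pieces (bottle, candlestick, tin and plaster prism) back on the drawing board, each standing upright on the charcoal outline of its own foot, with the tin and the prism turned so that they fill their outlines. Lower each piece on to the paper rather than dropping it, tip none over, and leave the jar of brushes and the paint box where they are.

Things in the scene. Friction and masses are not known exactly. Their poses are not given: they have to be found in the camera images.
- bottle: Loose small white glazed ceramic bottle: round body 48 mm across up to 56 mm, sloping shoulder up to 76 mm, then a straight round neck 25 mm across from 76 mm to the top at 120 mm. About 0.26 kg. Origin at the centre of its underside, z up along its axis; round, so its yaw does not matter. Stands on the bare table at the start. Lift it by the neck.
- candlestick: Loose brass candlestick without a candle: flat round foot 84 mm across (10 mm thick at the rim), thin stem 16 mm across with a small bulge at half height, and a straight round candle cup 28 mm across from 78 mm up to the top at 122 mm. About 0.42 kg. Origin at the centre of its underside, z up along its axis; round, so its yaw does not matter. Stands on the bare table at the start. Lift it by the cup.
- tin: Loose closed upright rectangular tin of bare grey metal with its lid on (the lid does not come off), straight-sided, 74 mm along its x, 48 mm along its y, 100 mm tall. About 0.16 kg. Origin at the centre of its underside, z up; a half turn makes no difference. Stands on the bare table at the start. Grip it across its 48 mm width (along its y).
- prism: Loose white plaster hexagonal prism (a drawing-class solid) standing on end, 60 mm across its flats, 69 mm across its corners, 100 mm tall. About 0.40 kg. Origin at the centre of its underside, z up; two opposite flat sides face along its +y and -y, two corners point along its +x and -x; a sixth of a turn makes no difference. Stands on the bare table at the start. Grip it across two opposite flats.
- bottle_outline: Circle drawn in thick black charcoal (line 6 mm wide) on the white paper of the drawing board (fixed plywood, 450 x 325 x 12 mm, lying flat on the table, all four outlines on it), the smaller of the two circles, 52 mm clear inside: the outline of the bottle's foot. Origin at the circle's centre, on the paper, where an underside comes to rest; z up.
- candlestick_outline: The larger charcoal circle on the same paper, 88 mm clear inside, line 6 mm wide: the outline of the candlestick's foot. Origin at its centre, on the paper.
- tin_outline: Charcoal rectangle on the same paper, 78 mm (along its x) by 52 mm (along its y) clear inside, line 6 mm wide: the outline of the tin's foot. Origin at its centre, on the paper; the tin's x lies along this x, either way round.
- prism_outline: Charcoal hexagon on the same paper, 64 mm clear across its flats, line 6 mm wide: the outline of the plaster prism's foot. Origin at its centre, on the paper; its corners lie on its +x and -x, its flats face +y and -y, as on the prism; any sixth of a turn fits.
- brush_jar: Bystander: loose glass jar 72 mm across and 95 mm tall with three paint brushes standing in it, up to 180 mm high, leaning out to 28 mm from the axis. Origin at the centre of its underside. To be left alone.
- paintbox: Bystander: loose open white plastic watercolour box with small colour pans, 65 mm (x) by 130 mm (y), 14 mm tall, and its lid folded out flat on the +x side to 91 mm from the origin. Origin at the centre of the pan half's underside. To be left alone.
Things that resemble listed ones, but are neither listed nor needed, are in the scene too. Leave any purple look-alike of the prism alone.

How it is judged (in metres and radians):
At the end, for the whole second after the job is handed in: Each piece stands still, upright (6 degrees) and released on the paper, its centre within 12 mm of its own outline's; the tin is turned to its rectangle and the prism to its hexagon within 12 degrees (half turns of the tin and sixths of a turn of the prism count the same) (horizontal distance between bottle and bottle_outline below 0.012 m and z of bottle in the frame of bottle_outline below 0.006 m and angle between each of bottle, candlestick, tin, prism's own z axis and vertical below 0.1 rad and linear speed of each of bottle, candlestick, tin, prism below 0.02 m/s and angular speed of each of bottle, candlestick, tin, prism below 0.1 rad/s and horizontal distance between candlestick and candlestick_outline below 0.012 m and z of candlestick in the frame of candlestick_outline below 0.006 m and horizontal distance between tin and tin_outline below 0.012 m and z of tin in the frame of tin_outline below 0.006 m and horizontal distance between prism and prism_outline below 0.012 m and z of prism in the frame of prism_outline below 0.006 m and angle between the x axis of tin and the x axis of tin_outline, either way round below 0.21 rad and (angle between the x axis of prism and the x axis of prism_outline, either way round below 0.21 rad or angle between the x axis of prism and the x axis of prism_outline, either way round between 0.837 and 1.257 rad)); the robot touches nothing.
It fails at once if a piece of the still life tips over (angle between any of bottle, candlestick, tin, prism's own z axis and vertical above 0.6 rad).
It fails at once if a piece is dropped (it falls at over 0.5 m/s with the fingers off it, as after a drop of more than 12 mm) ((linear speed of bottle above 0.5 m/s and contact force between bottle and the fingers below 0.05 N) or (linear speed of candlestick above 0.5 m/s and contact force between candlestick and the fingers below 0.05 N) or (linear speed of tin above 0.5 m/s and contact force between tin and the fingers below 0.05 N) or (linear speed of prism above 0.5 m/s and contact force between prism and the fingers below 0.05 N)).
It fails at once if the jar of brushes or the paint box is moved by more than 20 mm (distance of any of brush_jar, paintbox from where it was at the start of the episode above 0.02 m).
It also fails if it takes over 115 s, if anything falls off the work surface, if the arm or the gripper's body presses on something with over 40 N, if the wrist force passes 120 N, or if a joint passes its speed limit or range.

### The arm

A 7-joint arm with a two-finger parallel gripper is mounted at the origin on the work surface. World frame = base frame: x ahead of the robot, y to its left, z up, the work surface at z = 0. Lengths are in mm, angles in rad, forces in N, time in s.
With the tool pointing down it reaches from about 400 to 750 mm from the base axis. Payload 19.5 kg.
Tool frame: the origin (TCP) lies between the finger pads; the fingertips stand 25 mm ahead of it and the grasp point (between the pads) lies 6 mm ahead of it; y points along the fingers, z is the direction in which the jaws open and shut, and the axes are right-handed (so a half turn about y gives the same grasp; the last joint's range is limited). The gripper opens to 85 mm and grips with 20 to 120 N. Pads are 22 mm wide; open, the fingers measure 114 mm over their backs; the gripper's body (76 mm by 85 mm) begins 54 mm behind the grasp point. The pads swing forward as they close: fully open they stand 13 mm farther back than shut.
Start: joints at [-1.275, 0.707, -0.028, 1.485, 0.022, 0.951, -0.075], TCP at [190.55, 542.484, 256.268] pointing down, gripper open.
Joint ranges: [-2.71, 2.71], [-0.32, 2.16], [-1.57, 1.52], [0, 2.45], [-1.46, 4.6], [0, 2.02], [-2.83, 2.83]. Speed limits (rad/s): [1.89, 1.89, 2.57, 2.57, 3.01, 3.01, 3.01].

### API

Orientations are given as [roll, pitch, yaw] about the fixed x, y, z axes, in that order (R = Rz(yaw) Ry(pitch) Rx(roll)).
In Python, from plant import state, vision, env gives the robot as it stands.
- The arm moves only by the tool arm_command, never from a script. Its arguments are lists of equal length, an entry for each row: "gripper": the finger opening in mm, from 0 to 85.4; "translation": the shift along the tool's x, y, z in mm, a list of three; "rot": the turn, a rotation vector about the tool's x, y, z in degrees, a list of three. A call has 1 to 10 rows; each row is the pose to reach, as a shift and turn from the pose commanded when the call began, along the tool's axes at that moment; what a row does not reach only later rows make up. A row lasts 1/10 s, in which the tool goes at most 50 mm and 8.59 degrees, less where a joint would pass 70% of its speed; a pose out of reach is approached as far as the arm can. A call with a gripper value outside its range is refused whole. The fingers move at their own pace and stop on an object; the grip force is fixed at half the most. Time passes only in rows, so rows that repeat a pose let the fingers close. It gives the time, the measured TCP pose, the force and the opening at its end, in the units of the state.
- state(): the state, without advancing time (a new reading comes with each control period).
- vision.read_camera(name): name is "side" or "top"; returns a dict with "pixels" (420x560x3 uint8, red, green, blue), "range_z" (420x560 float32, mm along the optical axis (not along the pixel's ray), 0 where there is no reading), "fov_y" (degrees; the focal length in pixels is half the picture's height over the tangent of half this angle, whatever the lens; pixels are square), "cx", "cy" (the principal point, pixels), "rvec" (rotation vector, rad) and "tvec" (3), from world to camera coordinates, as OpenCV has them. Camera axes: x right, y down, z forward; pixel columns grow to the right and rows downward; lengths in mm; the calibration is good to about 2 mm. A picture is of the moment at which its call begins.
- env.job_done(): hands the job in, once; it reports no verdict.
The state is a dict: "time_s": time; "qpos": joint angles; "dq": joint speeds; "effort": joint torques, N m; "ee_pos": TCP position; "ee_rot": TCP orientation; "contact_force": force on the tool from outside, world axes, zero at the start; "ft_torque": the same for the moment, N m; "gripper_width": opening from 0.0 (shut) to 1.0 (fully open).
Only numpy, scipy, OpenCV 4.12 (cv2) and the standard library are available. Lean on these libraries where they do the work, as an engineer would, in place of code of your own. Each camera call takes 0.05 s, during which the arm holds its last target.

## Working session

There is one attempt and no reset: what is moved stays moved. The work goes in short steps, Python scripts to look and compute and a tool call to move; the robot and the scene stay as the last step left them, time stands still between calls to the robot, and variables do not carry over. Pictures are saved under pics/ and viewed, and the job is handed in when it is done.

Besides the shell and the picture viewer there is one more tool, called after "Request:" in YAML: its name, and indented under it one key for each argument. arm_command: Moves the arm, as the interface text tells. Its arguments: {"type":"object","properties":{"gripper":{"type":"array"},"translation":{"type":"array"},"rot":{"type":"array"}},"required":["gripper","translation","rot"]}

```bash
ls; mkdir -p pics; python3 - <<'E'
from plant import state, vision, env
import cv2,numpy as np
for n in("top","side"):
    d=vision.read_camera(n); cv2.imwrite(f"pics/{n}0.png",d["pixels"][:,:,::-1]); np.savez(f"{n}0.npz",**d)
    print(n,d["fov_y"],d["cx"],d["cy"],d["rvec"],d["tvec"])
print(state())
E
```

```text
pics
top 51.266579670368884 283.5239330181772 198.18700762222085 [ 2.11615189 -2.15971105  0.18914196] [ 63.74858283 507.54413403 874.18634626]
side 57.235272889670995 280.2489073773084 214.28520853835653 [ 0.43648795 -2.53091727  1.51071078] [517.00907181  98.59169198 760.0364116 ]
{'time_s': 0.1, 'qpos': array([-1.2746709 ,  0.7069965 , -0.0275978 ,  1.48496369,  0.02195882,
        0.95086451, -0.07554989]), 'dq': array([ 0.00022322, -0.00257364,  0.00169014, -0.00066346,  0.00039104,
        0.00245421,  0.00070805]), 'effort': array([ 2.10805498e-03, -8.84318089e+01,  1.23645376e+00, -2.36459827e+01,
        1.69755943e-02,  4.97229994e-03, -7.86304236e-05]), 'ee_pos': array([190.50542468, 542.30516695, 255.89707398]), 'ee_rot': array([-1.57172760e+00, -5.71634771e-06, -3.37914377e-01]), 'contact_force': array([ 0.39884971, -0.36464769,  0.14522408]), 'ft_torque': array([-0.00537306,  0.05233494, -0.01531046]), 'gripper_width': 0.9956401752692493}
```

View pics/top0.png

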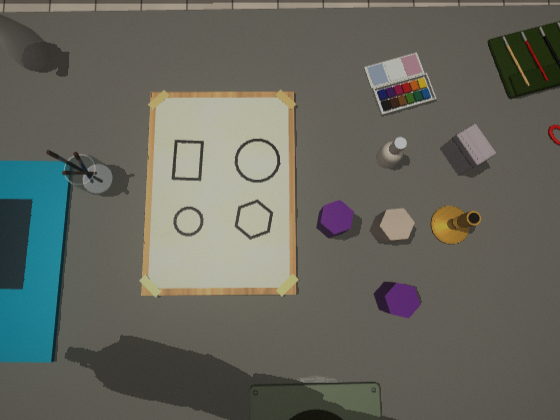

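View pics/side0.png

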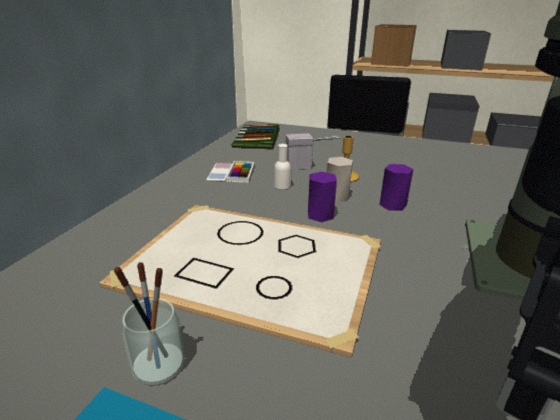

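The top view shows the board with four outlines: rectangle (188,160), large circle (257,160), small circle (188,221) and hexagon (254,219). The pieces on the right are the bottle (395,150), tin (470,147), white prism (397,225) and candlestick (460,223). Purple look-alikes are at (337,217) and (400,300). Next I'll measure them.

```bash
cat > h.py <<'E'
import numpy as np,cv2
def cam(d):
    f=d["pixels"].shape[0]/2/np.tan(np.radians(float(d["fov_y"]))/2)
    R=cv2.Rodrigues(np.array(d["rvec"],float))[0]; t=np.array(d["tvec"],float)
    return f,float(d["cx"]),float(d["cy"]),R,t
def cloud(d):
    f,cx,cy,R,t=cam(d); h,w=d["range_z"].shape
    u,v=np.meshgrid(np.arange(w),np.arange(h)); z=d["range_z"].astype(float)
    P=np.stack([(u-cx)/f*z,(v-cy)/f*z,z],-1)-t
    W=P@R; W[z==0]=np.nan
    return W
def onplane(d,uv,h):
    f,cx,cy,R,t=cam(d); uv=np.atleast_2d(np.asarray(uv,float))
    r=np.c_[(uv-[cx,cy])/f,np.ones(len(uv))]@R; c=-R.T@t
    return c+r*((h-c[2])/r[:,2])[:,None]
def project(d,P):
    f,cx,cy,R,t=cam(d); q=np.atleast_2d(P)@R.T+t
    return q[:,:2]/q[:,2:]*f+[cx,cy]
E
python3 - <<'E'
from h import *
d=dict(np.load("top0.npz")); W=cloud(d)
s=dict(np.load("side0.npz")); S=cloud(s)
print("table z top", [np.round(W[v,u],1) for u,v in ((330,150),(350,300),(470,300),(200,60))])
print("paper", [np.round(W[v,u],1) for u,v in ((220,200),(220,270),(270,190))])
print("side paper",[np.round(S[v,u],1) for u,v in ((250,260),(330,270),(400,240))])
for n,u,v in (("bottle",398,144),("tin",473,143),("prism",397,224),("cs",473,219),("pp",337,217),("pp2",402,299),("jar",88,170),("pb",405,93)): print(n,np.round(W[v,u],1))
# dark outlines
g=cv2.cvtColor(d["pixels"],cv2.COLOR_RGB2GRAY)
m=(g<120).astype(np.uint8); m[:, :158]=0;m[:,290:]=0;m[:105]=0;m[280:]=0
c,h=cv2.findContours(m,cv2.RETR_CCOMP,cv2.CHAIN_APPROX_NONE)
for i,k in enumerate(c):
    if h[0][i][3]>=0 and cv2.contourArea(k)>200:
        par=c[h[0][i][3]]
        for nm,kk in (("in",k),("out",par)):
            P=onplane(d,kk[:,0,:],12)[:,:2].astype(np.float32)
            M=cv2.moments(P.reshape(-1,1,2)); cc=(M['m10']/M['m00'],M['m01']/M['m00'])
            r=cv2.minAreaRect(P); print(nm,np.round(cc,1),"rect",np.round(r[0],1),np.round(r[1],1),round(r[2],1), "encl",cv2.minEnclosingCircle(P))
E
```

```text
table z top [array([622.5, -53. ,   2.3]), array([295.1, -82.9,  -0.3]), array([ 289.8, -336.2,    1.8]), array([845.6, 239.9,  -3.5])]
paper [array([512.3, 190.1,  14.1]), array([363.3, 190.1,  10.7]), array([532.4,  82. ,  12.3])]
side paper [array([538.4, 203. ,  14.3]), array([387.6, 177.5,  11.3]), array([271.3,   2.7,  -1.1])]
bottle [ 599.  -172.5  119.3]
tin [ 604.2 -329.6   99. ]
prism [ 443.8 -165.8   99.1]
cs [ 448.3 -305.9  119.8]
pp [459.9 -49.5  99.3]
pp2 [ 301.3 -165.7  100.8]
jar [586.4 481.4   4.8]
pb [ 752.  -228.4    6.4]
in [468.8 258.6] rect [468.5 258.7] [52.6 53.7] 44.9 encl ((468.78717041015625, 258.82781982421875), 27.924896240234375)
out [468.7 258.8] rect [468.5 259.6] [62.2 60.3] 88.9 encl ((469.64178466796875, 258.4893493652344), 32.38743591308594)
in [470.  118.6] rect [470.1 118.4] [68.  74.7] 80.4 encl ((470.02545166015625, 118.50037384033203), 37.65434646606445)
out [470.1 118.6] rect [470.1 118.4] [75.9 84.6] 19.1 encl ((469.9862060546875, 118.60757446289062), 43.74834442138672)
in [603.4 262.2] rect [603.3 261.9] [56.1 82. ] 87.7 encl ((603.4599609375, 262.8168640136719), 46.863529205322266)
out [603.3 262.2] rect [603.2 262.2] [64.5 90. ] 86.6 encl ((603.3745727539062, 261.7248229980469), 53.80374526977539)
in [599.9 109.6] rect [599.9 110. ] [88.7 89.6] 44.7 encl ((600.1466674804688, 110.09022521972656), 46.018558502197266)
out [600.2 109.5] rect [599.3 108.5] [98.9 97.2] 88.9 encl ((599.7008666992188, 109.00203704833984), 50.38824462890625)
```

```bash
python3 - <<'E'
from h import *
d=dict(np.load("top0.npz")); W=cloud(d)
g=cv2.cvtColor(d["pixels"],cv2.COLOR_RGB2GRAY)
print(np.round(project(d,[[190,542,256]])))
out=d["pixels"][:,:,::-1].copy()
for n,u,v,h,r in (("bottle",398,144,120,30),("tin",473,143,100,60),("prism",397,224,100,60),("cs",473,219,122,30),("pp",337,217,100,55),("pp2",402,299,100,55)):
    c0=W[v,u]
    m=(np.abs(W[...,2]-h)<12)&(np.hypot(W[...,0]-c0[0],W[...,1]-c0[1])<r)
    m=m.astype(np.uint8)
    if n in("tin","prism"):print(n,g[v,u])
    c,_=cv2.findContours(m,cv2.RETR_EXTERNAL,cv2.CHAIN_APPROX_NONE); k=max(c,key=cv2.contourArea)
    cv2.drawContours(out,[k],-1,(0,0,255),1)
    P=onplane(d,k[:,0,:],h)[:,:2].astype(np.float32)
    M=cv2.moments(P.reshape(-1,1,2)); cc=np.array((M['m10']/M['m00'],M['m01']/M['m00']))
    rr=cv2.minAreaRect(P); print(n,np.round(cc,1),"rect",np.round(rr[0],1),np.round(rr[1],1),round(rr[2],1),"encl",np.round(cv2.minEnclosingCircle(P)[0],1),cv2.minEnclosingCircle(P)[1])
    q=P-cc; a=np.arctan2(q[:,1],q[:,0]); rad=np.hypot(*q.T)
    if n[0]=='p': # 6-fold phase
        print("  hex corner deg", np.degrees(np.angle(np.sum((rad-rad.mean())*np.exp(6j*a))))/6)
m=(g<120).astype(np.uint8); m[:, :158]=0;m[:,290:]=0;m[:105]=0;m[280:]=0
c,h=cv2.findContours(m,cv2.RETR_EXTERNAL,cv2.CHAIN_APPROX_NONE)
for k in c:
    if cv2.contourArea(k)<200: continue
    P=onplane(d,k[:,0,:],12)[:,:2]; q=P-P.mean(0); a=np.arctan2(q[:,1],q[:,0]); rad=np.hypot(*q.T)
    print(np.round(P.mean(0)),"6fold",np.degrees(np.angle(np.sum((rad-rad.mean())*np.exp(6j*a))))/6,"2fold",np.degrees(np.angle(np.sum((rad-rad.mean())*np.exp(2j*a))))/2)
cv2.imwrite("pics/seg.png",cv2.resize(out[80:330,300:540],None,fx=2.4,fy=2.4,interpolation=cv2.INTER_NEAREST))
E
```

```text
[[-41. 393.]]
bottle [ 599.5 -174.8] rect [ 599.9 -174.3] [23.5 27.6] 43.4 encl [ 599.7 -174.5] 14.092227935791016
tin 139
tin [ 600.7 -332.8] rect [ 600.5 -332.4] [74.8 54.3] 29.9 encl [ 599.8 -332.7] 44.310157775878906
prism 153
prism [ 443.3 -163.8] rect [ 443.2 -163.6] [66.9 62.8] 34.8 encl [ 443.8 -163.7] 35.465518951416016
  hex corner deg -25.721093901482188
cs [ 449.6 -303.4] rect [ 450.  -303.3] [31.1 26.8] 88.8 encl [ 450.  -303.3] 16.00275230407715
pp [459.7 -48. ] rect [460.  -48.4] [59.8 69. ] 17.1 encl [459.8 -48.5] 34.49750518798828
  hex corner deg -12.634435783699125
pp2 [ 299.3 -164.7] rect [ 299.3 -164.8] [71.  59.6] 76.4 encl [ 299.5 -164.8] 35.48285675048828
  hex corner deg 16.237049513721605
[469. 258.] 6fold -1.5230005545531224 2fold 80.4051963977641
[470. 119.] 6fold -10.648519863186513 2fold 40.01787669820748
[603. 262.] 6fold 26.272826772520876 2fold -3.083958356151638
[600. 110.] 6fold -26.050805034817174 2fold -85.86828703452208
```

View pics/seg.png

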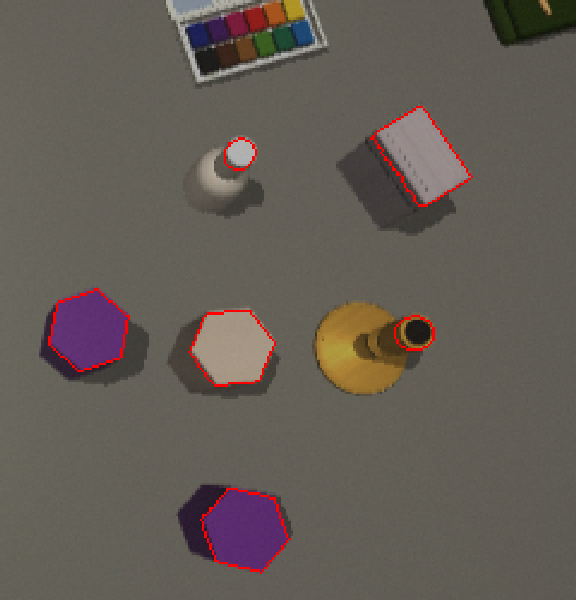

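The contours sit well on the tops of all the pieces except the tin. Its mask takes in a strip of the side face near (400,180), so I'll segment the tin by brightness instead.

```bash
python3 - <<'E'
from h import *
d=dict(np.load("top0.npz"))
g=cv2.cvtColor(d["pixels"],cv2.COLOR_RGB2GRAY)
print(g[135:160,450:496:3])
for th in (110,120):
    m=(g>th).astype(np.uint8); m[:, :445]=0;m[:,500:]=0;m[:120]=0;m[175:]=0
    m=cv2.morphologyEx(m,cv2.MORPH_CLOSE,np.ones((2,2),np.uint8))
    c,_=cv2.findContours(m,cv2.RETR_EXTERNAL,cv2.CHAIN_APPROX_NONE); k=max(c,key=cv2.contourArea)
    P=onplane(d,k[:,0,:],100)[:,:2].astype(np.float32); print(th,cv2.minAreaRect(P))
E
```

```text
[[ 95  95  77 139 141 140 138 143 144 146 146 137  94  90  93  94]
 [ 95  85  65 139 140 142 140 141 143 147 144 140  92  94  93  94]
 [ 96  60  61 136 143 146 141 144 142 145 142 142  93  93  93  93]
 [ 92  65  62 124 140 145 144 140 142 144 142 139 102  92  94  92]
 [ 78  51  59 104 139 143 141 138 144 143 143 143 131  93  92  93]
 [ 63  53  59  62 140 143 143 138 142 145 146 144 143  94  92  93]
 [ 64  52  59  64 138 141 142 141 142 142 145 142 140  93  95  93]
 [ 65  57  57  61 131 142 145 142 141 143 142 141 138  96  95  93]
 [ 64  64  53  60 117 139 144 142 139 144 143 144 144 120  93  92]
 [ 65  62  42  60  81 140 129 142 139 144 145 146 146 141  94  92]
 [ 62  65  53  58  61 138 100 142 139 144 144 143 142 142  95  93]
 [ 61  63  64  59  63 132 109 144 140 142 142 142 141 140  95  93]
 [ 63  64  65  58  60 115 141 145 141 140 144 144 141 142 113  94]
 [ 61  65  64  48  59  67 140 140 142 137 144 144 142 145 139  93]
 [ 63  64  63  46  58  64 141 140 143 140 143 143 147 142 140  92]
 [ 62  62  63  54  57  62 136 143 143 142 144 143 141 143 140  94]
 [ 62  61  62  61  55  61 123 141 145 142 140 143 142 139 140 110]
 [ 61  59  61  63  54  62 102 139 143 143 137 143 143 141 140 134]
 [ 63  60  59  63  56  61  69 140 140 144 139 143 144 142 139 123]
 [ 61  61  61  62  63  58  62 137 143 142 142 142 142 139 135  99]
 [ 61  60  61  63  62  57  63 128 140 144 141 141 143 137 116  96]
 [ 59  63  64  61  60  55  62 115 139 141 140 138 144 135  94  95]
 [ 59  62  62  61  63  40  62  81 138 129 141 138 142 110  91  92]
 [ 60  63  60  59  64  46  59  61 139  97 142 138 138  84  96  95]
 [ 61  60  61  62  65  62  59  62 134 110 144 139 106  92  94  94]]
110 ((600.6765747070312, -336.765625), (72.4748306274414, 47.208030700683594), 29.755876541137695)
120 ((600.7138061523438, -336.8395080566406), (71.89437103271484, 46.15929412841797), 29.532020568847656)
```

```bash
cat > go.py <<'E'
import sys,numpy as np
from plant import state
from scipy.spatial.transform import Rotation as Ro
s=state(); p=s["ee_pos"]; R=Ro.from_euler("xyz",s["ee_rot"])
print("t",s["time_s"],"pos",np.round(p,1),"rpy",np.round(np.degrees(s["ee_rot"]),1),"q",np.round(s["qpos"],2),"w",round(s["gripper_width"]*85.4,1),"F",np.round(s["contact_force"],1))
for a in sys.argv[1:]:
    x,y,z,w=map(float,a.split(","))
    G=Ro.from_euler("xyz",[-90,0,w],degrees=True)
    print(a,"shift",np.round(R.inv().apply([x-p[0],y-p[1],z-p[2]]),1),"rot",np.round((R.inv()*G).as_rotvec(degrees=True),1))
E
python3 go.py 480,300,256,-50 443.5,-163.7,256,-85.7
```

```text
t 0.1 pos [190.5 542.3 255.9] rpy [-90.1  -0.  -19.4] q [-1.27  0.71 -0.03  1.48  0.02  0.95 -0.08] w 85.0 F [ 0.4 -0.4  0.1]
480,300,256,-50 shift [ 353.5    0.  -132.6] rot [ 0.1 30.6  0. ]
443.5,-163.7,256,-85.7 shift [ 4.727e+02  4.000e-01 -5.822e+02] rot [ 0.  66.3  0. ]
```

Request:
arm_command:
  gripper: [85, 85, 85, 85, 85, 85, 85, 85, 85, 85]
  translation:
    - [35, 0, -13]
    - [70, 0, -26]
    - [106, 0, -40]
    - [141, 0, -53]
    - [177, 0, -66]
    - [212, 0, -80]
    - [247, 0, -93]
    - [283, 0, -106]
    - [318, 0, -119]
    - [354, 0, -133]
  rot:
    - [0, 3, 0]
    - [0, 6, 0]
    - [0, 9, 0]
    - [0, 12, 0]
    - [0, 15, 0]
    - [0, 18, 0]
    - [0, 21, 0]
    - [0, 24, 0]
    - [0, 27, 0]
    - [0, 30, 0]

```text
time_s: 1.1
ee_pos: [481.4, 298.6, 256.1]
ee_rot: [-1.571, 0.0, -0.863]
contact_force: [0.2, -0.0, 0.5]
gripper_width: 0.997
```

```bash
python3 go.py 443.5,-163.7,220,-85.7
```

```text
t 1.1 pos [481.4 298.6 256.1] rpy [-90.    0.  -49.5] q [-0.65  0.7   0.07  1.52 -0.06  0.93  0.15] w 85.1 F [ 0.2 -0.   0.5]
443.5,-163.7,220,-85.7 shift [ 326.8   36.2 -329.2] rot [ 0.  36.2  0. ]
```

Request:
arm_command:
  gripper: [85, 85, 85, 85, 85, 85, 85, 85, 85, 85]
  translation:
    - [33, 4, -33]
    - [65, 7, -66]
    - [98, 11, -99]
    - [131, 14, -132]
    - [163, 18, -165]
    - [196, 22, -197]
    - [229, 25, -230]
    - [261, 29, -263]
    - [294, 33, -296]
    - [327, 36, -329]
  rot:
    - [0, 4, 0]
    - [0, 7, 0]
    - [0, 11, 0]
    - [0, 15, 0]
    - [0, 18, 0]
    - [0, 22, 0]
    - [0, 25, 0]
    - [0, 29, 0]
    - [0, 33, 0]
    - [0, 36.2, 0]

```text
time_s: 2.1
ee_pos: [443.3, -164.5, 220.0]
ee_rot: [-1.571, 0.0, -1.496]
contact_force: [1.1, -0.6, 0.8]
gripper_width: 0.996
```

Request:
arm_command:
  gripper: [85, 85]
  translation:
    - [0, 0, 0]
    - [0, 0, 0]
  rot:
    - [0, 0, 0]
    - [0, 0, 0]

```text
time_s: 2.3
ee_pos: [443.5, -163.3, 220.1]
ee_rot: [-1.571, 0.0, -1.495]
contact_force: [0.7, 0.7, -0.4]
gripper_width: 0.998
```

```bash
cat > snap.py <<'E'
import sys,cv2,numpy as np
from plant import vision
for n in sys.argv[2:]:
    d=vision.read_camera(n); cv2.imwrite(f"pics/{n}{sys.argv[1]}.png",d["pixels"][:,:,::-1]); np.savez(f"{n}{sys.argv[1]}.npz",**d)
E
python3 snap.py 1 top side; python3 go.py 443.5,-163.7,80,-85.7
```

```text
t 2.4 pos [ 444.  -161.8  220.2] rpy [-90.    0.  -85.5] q [ 0.2   0.62  0.14  1.9  -0.14  0.63  0.51] w 85.0 F [-0.1  0.8  0.7]
443.5,-163.7,80,-85.7 shift [  2.  140.2  -0.6] rot [ 0.   0.2 -0. ]
```

View pics/top1.png

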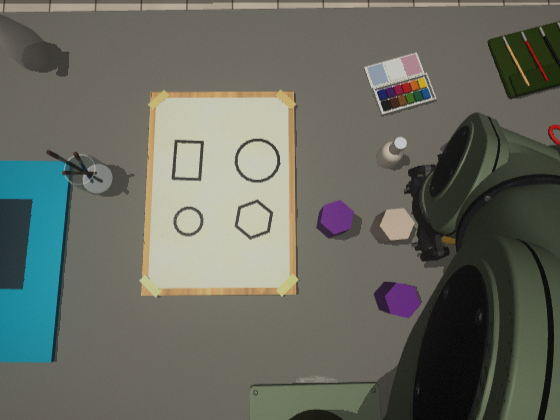

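View pics/side1.png

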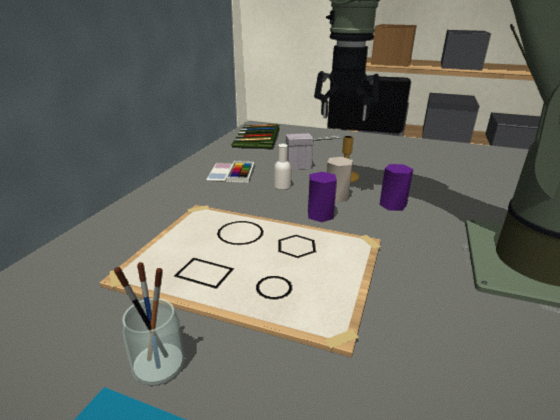

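The gripper is above the white prism: fingers at (345,90) in the side view, prism at (340,178). I'll descend in stages.

Request:
arm_command:
  gripper: [85, 85, 85, 85, 85, 85, 85]
  translation:
    - [1, 20, 0]
    - [1, 40, 0]
    - [1, 60, 0]
    - [1, 80, 0]
    - [1, 90, 0]
    - [1, 90, 0]
    - [1, 90, 0]
  rot:
    - [0, 0, 0]
    - [0, 0, 0]
    - [0, 0, 0]
    - [0, 0, 0]
    - [0, 0, 0]
    - [0, 0, 0]
    - [0, 0, 0]

```text
time_s: 3.1
ee_pos: [444.2, -163.4, 130.9]
ee_rot: [-1.57, -0.0, -1.493]
contact_force: [-0.8, -0.1, -0.5]
gripper_width: 0.995
```

```bash
python3 snap.py 2 side; python3 go.py 443.5,-163.7,80,-85.7; python3 -c "
import cv2;i=cv2.imread('pics/side2.png')[60:240,230:440];cv2.imwrite('pics/side2z.png',cv2.resize(i,None,fx=3,fy=3))"
```

```text
t 3.15 pos [ 444.3 -163.6  131.1] rpy [-90.   -0.  -85.5] q [ 0.24  0.78  0.09  1.99 -0.17  0.38  0.53] w 85.4 F [-1.   0.8 -0.3]
443.5,-163.7,80,-85.7 shift [ 0.  51.1 -0.8] rot [-0.   0.2  0. ]
```

View pics/side2z.png

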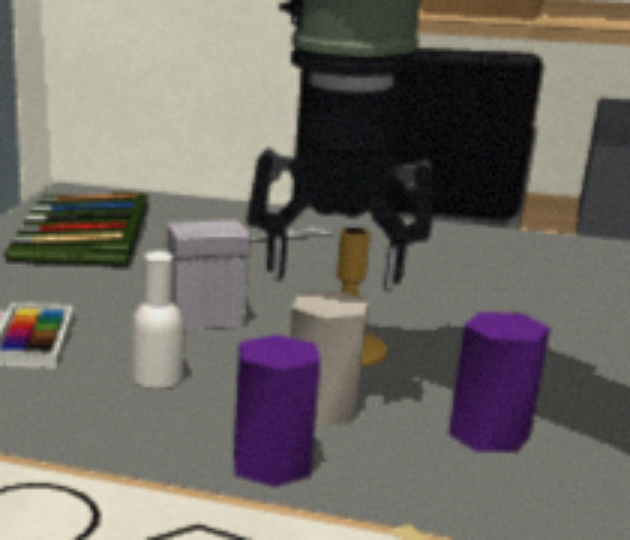

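The fingers straddle the white prism at (330,300), with nothing under them. I'll descend and close.

Request:
arm_command:
  gripper: [85, 85, 85, 85, 85, 60, 50, 50, 50, 50]
  translation:
    - [0, 15, 0]
    - [0, 30, 0]
    - [0, 45, -1]
    - [0, 51, -1]
    - [0, 51, -1]
    - [0, 51, -1]
    - [0, 51, -1]
    - [0, 51, -1]
    - [0, 51, -1]
    - [0, 51, -1]
  rot:
    - [0, 0, 0]
    - [0, 0, 0]
    - [0, 0, 0]
    - [0, 0, 0]
    - [0, 0, 0]
    - [0, 0, 0]
    - [0, 0, 0]
    - [0, 0, 0]
    - [0, 0, 0]
    - [0, 0, 0]

```text
time_s: 4.15
ee_pos: [443.3, -163.9, 80.2]
ee_rot: [-1.57, -0.001, -1.493]
contact_force: [0.1, 0.9, 10.1]
gripper_width: 0.702
```

Request:
arm_command:
  gripper: [50, 50, 50, 50]
  translation:
    - [0, 0, 0]
    - [0, 0, 0]
    - [0, 0, 0]
    - [0, 0, 0]
  rot:
    - [0, 0, 0]
    - [0, 0, 0]
    - [0, 0, 0]
    - [0, 0, 0]

```text
time_s: 4.55
ee_pos: [443.3, -163.9, 80.2]
ee_rot: [-1.57, -0.001, -1.493]
contact_force: [0.7, 0.0, 10.0]
gripper_width: 0.694
```

```bash
python3 go.py
```

```text
t 4.55 pos [ 443.3 -163.9   80.2] rpy [-89.9  -0.  -85.6] q [ 0.26  0.88  0.06  2.02 -0.18  0.24  0.54] w 59.2 F [ 0.7  0.  10. ]
```

Request:
arm_command:
  gripper: [50, 50, 50, 50, 50, 50, 50, 50, 50]
  translation:
    - [0, -5, 0]
    - [0, -15, 0]
    - [0, -35, 0]
    - [0, -60, 0]
    - [0, -90, 0]
    - [0, -120, 0]
    - [0, -145, 0]
    - [0, -150, 0]
    - [0, -150, 0]
  rot:
    - [0, 0, 0]
    - [0, 0, 0]
    - [0, 0, 0]
    - [0, 0, 0]
    - [0, 0, 0]
    - [0, 0, 0]
    - [0, 0, 0]
    - [0, 0, 0]
    - [0, 0, 0]

```text
time_s: 5.45
ee_pos: [442.9, -163.7, 230.0]
ee_rot: [-1.57, -0.0, -1.493]
contact_force: [-0.1, 0.2, -3.5]
gripper_width: 0.694
```

```bash
python3 go.py 470,118.6,230,-70.6
```

```text
t 5.45 pos [ 442.9 -163.7  230. ] rpy [-89.9  -0.  -85.5] q [ 0.2   0.6   0.15  1.89 -0.14  0.66  0.51] w 59.3 F [-0.1  0.2 -3.5]
470,118.6,230,-70.6 shift [-2.794e+02 -1.000e-01  4.890e+01] rot [ -0.1 -14.9   0. ]
```

Request:
arm_command:
  gripper: [50, 50, 50, 50, 50, 50, 50, 50, 50, 50]
  translation:
    - [-10, 0, 2]
    - [-40, 0, 7]
    - [-80, 0, 14]
    - [-120, 0, 21]
    - [-160, 0, 28]
    - [-200, 0, 35]
    - [-240, 0, 42]
    - [-268, 0, 47]
    - [-279, 0, 49]
    - [-279, 0, 49]
  rot:
    - [0, -1, 0]
    - [0, -2, 0]
    - [0, -4, 0]
    - [0, -6, 0]
    - [0, -8, 0]
    - [0, -10, 0]
    - [0, -12, 0]
    - [0, -14, 0]
    - [0, -15, 0]
    - [0, -15, 0]

```text
time_s: 6.45
ee_pos: [469.5, 119.7, 228.3]
ee_rot: [-1.573, 0.0, -1.228]
contact_force: [0.5, -0.9, -3.2]
gripper_width: 0.697
```

Request:
arm_command:
  gripper: [50, 50, 50, 50, 50, 50, 50]
  translation:
    - [0, 20, 0]
    - [0, 45, 0]
    - [0, 70, 0]
    - [0, 90, 0]
    - [0, 105, 0]
    - [0, 110, 0]
    - [0, 110, 0]
  rot:
    - [0, 0, 0]
    - [0, 0, 0]
    - [0, 0, 0]
    - [0, 0, 0]
    - [0, 0, 0]
    - [0, 0, 0]
    - [0, 0, 0]

```text
time_s: 7.15
ee_pos: [469.8, 117.3, 118.9]
ee_rot: [-1.572, -0.0, -1.233]
contact_force: [-0.1, -1.0, -2.8]
gripper_width: 0.7
```

```bash
python3 go.py 470,118.6,92,-70.6; python3 snap.py 3 top side; python3 -c "
import cv2;i=cv2.imread('pics/side3.png')[130:310,200:410];cv2.imwrite('pics/side3z.png',cv2.resize(i,None,fx=3,fy=3))"
```

```text
t 7.15 pos [469.8 117.3 118.9] rpy [-90.1  -0.  -70.6] q [-0.36  0.81  0.09  1.96 -0.17  0.38  0.2 ] w 59.8 F [-0.1 -1.  -2.8]
470,118.6,92,-70.6 shift [-1.2 26.9  0.6] rot [ 0.1 -0.   0. ]
```

View pics/side3z.png

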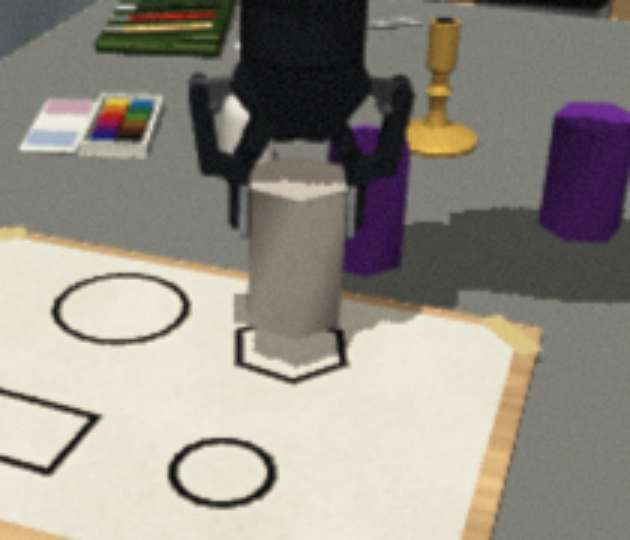

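View pics/top3.png

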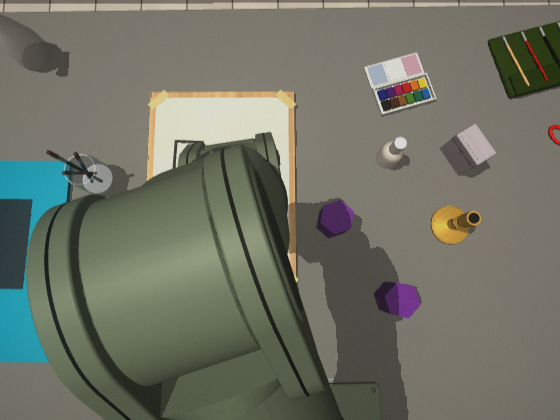

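The prism hangs upright over the hexagon, whose front corner shows at (293,380). I'll lower it gently and watch the force.

Request:
arm_command:
  gripper: [50, 50, 50, 50, 50, 50]
  translation:
    - [-1, 10, 1]
    - [-1, 18, 1]
    - [-1, 22, 1]
    - [-1, 24, 1]
    - [-1, 25, 1]
    - [-1, 25, 1]
  rot:
    - [0, 0, 0]
    - [0, 0, 0]
    - [0, 0, 0]
    - [0, 0, 0]
    - [0, 0, 0]
    - [0, 0, 0]

```text
time_s: 7.85
ee_pos: [470.8, 119.4, 94.3]
ee_rot: [-1.571, -0.0, -1.231]
contact_force: [0.7, 0.4, -2.6]
gripper_width: 0.696
```

Request:
arm_command:
  gripper: [50, 50, 50, 50]
  translation:
    - [0, 1, 0]
    - [0, 1.5, 0]
    - [0, 2, 0]
    - [0, 2, 0]
  rot:
    - [0, 0, 0]
    - [0, 0, 0]
    - [0, 0, 0]
    - [0, 0, 0]

```text
time_s: 8.25
ee_pos: [470.8, 119.4, 92.3]
ee_rot: [-1.571, -0.0, -1.231]
contact_force: [0.0, -0.7, -3.3]
gripper_width: 0.698
```

Request:
arm_command:
  gripper: [50, 50, 50]
  translation:
    - [0, 0.7, 0]
    - [0, 1, 0]
    - [0, 1, 0]
  rot:
    - [0, 0, 0]
    - [0, 0, 0]
    - [0, 0, 0]

```text
time_s: 8.55
ee_pos: [470.8, 119.4, 92.2]
ee_rot: [-1.57, 0.0, -1.231]
contact_force: [-3.3, -0.9, 23.4]
gripper_width: 0.692
```

Request:
arm_command:
  gripper: [50, 50, 50]
  translation:
    - [0, 0.7, 0]
    - [0, 1, 0]
    - [0, 1, 0]
  rot:
    - [0, 0, 0]
    - [0, 0, 0]
    - [0, 0, 0]

```text
time_s: 8.85
ee_pos: [470.8, 119.4, 92.1]
ee_rot: [-1.57, 0.0, -1.231]
contact_force: [-8.2, -1.2, 51.5]
gripper_width: 0.693
```

In contact, and pressing harder than needed. I'll back off 2 mm, then open.

Request:
arm_command:
  gripper: [50, 50, 50]
  translation:
    - [0, -1, 0]
    - [0, -1.5, 0]
    - [0, -1.5, 0]
  rot:
    - [0, 0, 0]
    - [0, 0, 0]
    - [0, 0, 0]

```text
time_s: 9.15
ee_pos: [470.8, 119.5, 92.2]
ee_rot: [-1.571, 0.0, -1.231]
contact_force: [-1.9, 1.3, 13.4]
gripper_width: 0.692
```

Request:
arm_command:
  gripper: [60, 64, 68, 72, 76, 80, 85, 85, 85]
  translation:
    - [0, 0, 0]
    - [0, 0, 0]
    - [0, 0, 0]
    - [0, 0, 0]
    - [0, 0, 0]
    - [0, 0, 0]
    - [0, 0, 0]
    - [0, 0, 0]
    - [0, 0, 0]
  rot:
    - [0, 0, 0]
    - [0, 0, 0]
    - [0, 0, 0]
    - [0, 0, 0]
    - [0, 0, 0]
    - [0, 0, 0]
    - [0, 0, 0]
    - [0, 0, 0]
    - [0, 0, 0]

```text
time_s: 10.05
ee_pos: [470.7, 119.4, 91.8]
ee_rot: [-1.571, -0.0, -1.231]
contact_force: [-0.0, 0.3, 0.4]
gripper_width: 0.994
```

Request:
arm_command:
  gripper: [85, 85, 85, 85, 85, 85, 85]
  translation:
    - [0, -10, 0]
    - [0, -25, 0]
    - [0, -50, 0]
    - [0, -80, 0]
    - [0, -110, 0]
    - [0, -140, 0]
    - [0, -140, 0]
  rot:
    - [0, 0, 0]
    - [0, 0, 0]
    - [0, 0, 0]
    - [0, 0, 0]
    - [0, 0, 0]
    - [0, 0, 0]
    - [0, 0, 0]

```text
time_s: 10.75
ee_pos: [471.6, 119.6, 235.6]
ee_rot: [-1.566, -0.0, -1.232]
contact_force: [-0.4, -0.0, -0.5]
gripper_width: 0.997
```

```bash
python3 go.py 535,-30,232,-110 600.7,-336.8,232,-150.3 ;python3 snap.py 4 side
```

```text
t 10.75 pos [471.6 119.6 235.6] rpy [-89.7  -0.  -70.6] q [-0.4   0.61  0.15  1.84 -0.14  0.7   0.17] w 85.1 F [-0.4 -0.  -0.5]
535,-30,232,-110 shift [162.1   3.7  10. ] rot [-0.3 39.4 -0.1]
600.7,-336.8,232,-150.3 shift [473.3   3.5 -30.2] rot [-0.3 79.7 -0.2]
```

View pics/side4.png

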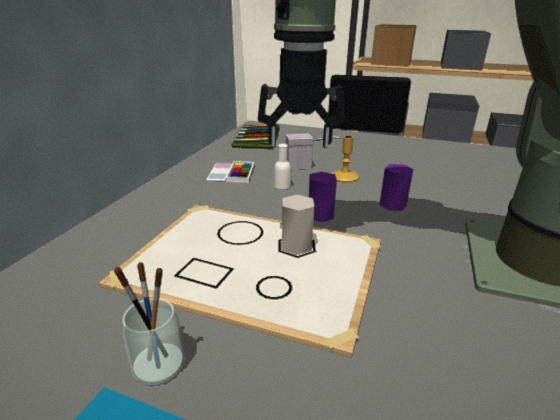

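The prism stands on its hexagon at (298,225). Next is the tin.

Request:
arm_command:
  gripper: [85, 85, 85, 85, 85, 85, 85, 85, 85, 85]
  translation:
    - [30, 0, -2]
    - [70, 0, -4]
    - [115, 0, -7]
    - [160, 0, -10]
    - [205, 0, -13]
    - [250, 0, -16]
    - [295, 0, -19]
    - [340, 0, -22]
    - [385, 0, -25]
    - [430, 0, -27]
  rot:
    - [0, 7, 0]
    - [0, 14, 0]
    - [0, 21, 0]
    - [0, 28, 0]
    - [0, 35, 0]
    - [0, 42, 0]
    - [0, 49, 0]
    - [0, 56, 0]
    - [0, 63, 0]
    - [0, 70, 0]

```text
time_s: 11.8
ee_pos: [588.3, -296.6, 231.4]
ee_rot: [-1.572, -0.0, -2.458]
contact_force: [0.3, 0.2, 0.6]
gripper_width: 0.993
```

```bash
python3 go.py 600.7,-336.8,160,-150.3
```

```text
t 11.8 pos [ 588.3 -296.6  231.4] rpy [ -90.1   -0.  -140.8] q [ 0.24  0.92  0.45  1.17 -0.39  1.14 -0.19] w 84.8 F [0.3 0.2 0.6]
600.7,-336.8,160,-150.3 shift [15.7 71.4 39. ] rot [0.1 9.5 0. ]
```

Request:
arm_command:
  gripper: [85, 85, 85, 85, 85, 85, 85, 85]
  translation:
    - [4, 5, 10]
    - [8, 10, 20]
    - [12, 20, 30]
    - [15.7, 40, 39]
    - [15.7, 60, 39]
    - [15.7, 71, 39]
    - [15.7, 71, 39]
    - [15.7, 71, 39]
  rot:
    - [0, 3, 0]
    - [0, 6, 0]
    - [0, 8, 0]
    - [0, 9.5, 0]
    - [0, 9.5, 0]
    - [0, 9.5, 0]
    - [0, 9.5, 0]
    - [0, 9.5, 0]

```text
time_s: 12.6
ee_pos: [601.3, -335.1, 161.4]
ee_rot: [-1.57, 0.0, -2.619]
contact_force: [-0.2, -0.9, 0.4]
gripper_width: 0.993
```

```bash
python3 snap.py 5 side;python3 go.py 600.7,-336.8,80,-150.3;  python3 -c "
import cv2;i=cv2.imread('pics/side5.png')[30:210,200:410];cv2.imwrite('pics/side5z.png',cv2.resize(i,None,fx=3,fy=3))"
```

```text
t 12.65 pos [ 601.4 -335.2  161.8] rpy [ -89.9    0.  -150. ] q [ 0.3   1.04  0.46  1.12 -0.45  1.08 -0.28] w 85.0 F [ 0.3  0.2 -0.4]
600.7,-336.8,80,-150.3 shift [ 1.5 81.8  1. ] rot [-0.1  0.3 -0. ]
```

View pics/side5z.png

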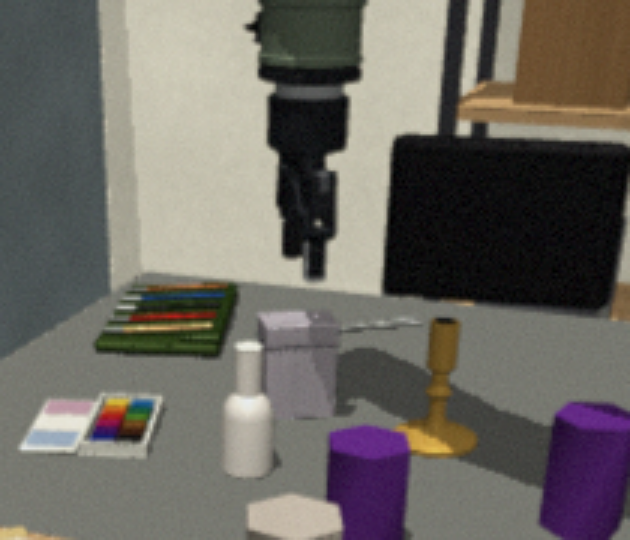

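The jaws are lined up over the tin: fingers at (302,255), tin top at (297,325).

Request:
arm_command:
  gripper: [85, 85, 85, 85, 85, 85, 85, 40, 40, 40]
  translation:
    - [1, 20, 1]
    - [1, 40, 1]
    - [1, 60, 1]
    - [1, 72, 1]
    - [1, 80, 1]
    - [1, 82, 1]
    - [1, 82, 1]
    - [1, 82, 1]
    - [1, 82, 1]
    - [1, 82, 1]
  rot:
    - [0, 0, 0]
    - [0, 0, 0]
    - [0, 0, 0]
    - [0, 0, 0]
    - [0, 0, 0]
    - [0, 0, 0]
    - [0, 0, 0]
    - [0, 0, 0]
    - [0, 0, 0]
    - [0, 0, 0]

```text
time_s: 13.65
ee_pos: [601.0, -336.7, 79.5]
ee_rot: [-1.57, 0.0, -2.619]
contact_force: [0.5, 0.4, 3.5]
gripper_width: 0.557
```

Request:
arm_command:
  gripper: [40, 40, 40, 40, 40, 40]
  translation:
    - [0, 0, 0]
    - [0, 0, 0]
    - [0, 0, 0]
    - [0, 0, 0]
    - [0, 0, 0]
    - [0, 0, 0]
  rot:
    - [0, 0, 0]
    - [0, 0, 0]
    - [0, 0, 0]
    - [0, 0, 0]
    - [0, 0, 0]
    - [0, 0, 0]

```text
time_s: 14.25
ee_pos: [601.0, -336.7, 79.5]
ee_rot: [-1.57, 0.0, -2.619]
contact_force: [-0.3, -0.7, 5.6]
gripper_width: 0.549
```

```bash
python3 go.py 600.7,-336.8,80,-150.3
```

```text
t 14.25 pos [ 601.  -336.7   79.5] rpy [ -89.9    0.  -150.1] q [ 0.31  1.14  0.43  1.17 -0.49  0.93 -0.25] w 46.9 F [-0.3 -0.7  5.6]
600.7,-336.8,80,-150.3 shift [ 0.3 -0.5 -0.1] rot [-0.1  0.2 -0. ]
```

Request:
arm_command:
  gripper: [40, 40, 40, 40, 40, 40, 40, 40, 40]
  translation:
    - [0, -5, 0]
    - [0, -15, 0]
    - [0, -35, 0]
    - [0, -60, 0]
    - [0, -90, 0]
    - [0, -120, 0]
    - [0, -145, 0]
    - [0, -150, 0]
    - [0, -150, 0]
  rot:
    - [0, 0, 0]
    - [0, 0, 0]
    - [0, 0, 0]
    - [0, 0, 0]
    - [0, 0, 0]
    - [0, 0, 0]
    - [0, 0, 0]
    - [0, 0, 0]
    - [0, 0, 0]

```text
time_s: 15.15
ee_pos: [600.7, -336.6, 229.5]
ee_rot: [-1.57, 0.0, -2.619]
contact_force: [-0.5, -0.2, -2.5]
gripper_width: 0.55
```

```bash
python3 go.py 603.4,262.2,230,176.9
```

```text
t 15.15 pos [ 600.7 -336.6  229.5] rpy [ -90.     0.  -150.1] q [ 0.3   0.98  0.49  1.03 -0.43  1.22 -0.31] w 47.0 F [-0.5 -0.2 -2.5]
603.4,262.2,230,176.9 shift [-301.2   -0.8 -517.5] rot [-0. 33. -0.]
```

Request:
arm_command:
  gripper: [40, 40, 40, 40, 40, 40, 40, 40, 40, 40]
  translation:
    - [-8, 0, -13]
    - [-22, 0, -38]
    - [-40, 0, -69]
    - [-60, 0, -103]
    - [-80, 0, -138]
    - [-100, 0, -172]
    - [-121, 0, -207]
    - [-141, 0, -242]
    - [-161, 0, -276]
    - [-181, 0, -311]
  rot:
    - [0, 2, 0]
    - [0, 4, 0]
    - [0, 6, 0]
    - [0, 8, 0]
    - [0, 10, 0]
    - [0, 12, 0]
    - [0, 14, 0]
    - [0, 16, 0]
    - [0, 18, 0]
    - [0, 20, 0]

```text
time_s: 16.15
ee_pos: [601.7, 25.0, 227.7]
ee_rot: [-1.571, -0.002, -2.97]
contact_force: [0.8, 0.1, -1.4]
gripper_width: 0.555
```

```bash
python3 go.py 603.4,262.2,230,176.9
```

```text
t 16.15 pos [601.7  25.  227.7] rpy [-9.000e+01 -1.000e-01 -1.701e+02] q [-0.38  0.87  0.64  1.43 -0.56  1.04 -1.02] w 47.4 F [ 0.8  0.1 -1.4]
603.4,262.2,230,176.9 shift [ -42.3   -2.4 -233.4] rot [-0.  13.   0.1]
```

Request:
arm_command:
  gripper: [40, 40, 40, 40, 40, 40, 40, 40, 40]
  translation:
    - [-7, 0, -38]
    - [-14, -1, -75]
    - [-21, -1, -112]
    - [-27, -2, -150]
    - [-34, -2, -185]
    - [-39, -2, -213]
    - [-42, -2, -230]
    - [-42, -2, -233]
    - [-42, -2, -233]
  rot:
    - [0, 2, 0]
    - [0, 4, 0]
    - [0, 6, 0]
    - [0, 8, 0]
    - [0, 10, 0]
    - [0, 12, 0]
    - [0, 13, 0]
    - [0, 13, 0]
    - [0, 13, 0]

```text
time_s: 17.05
ee_pos: [603.1, 259.8, 229.8]
ee_rot: [-1.57, -0.001, 3.089]
contact_force: [-0.3, -1.3, -0.7]
gripper_width: 0.561
```

```bash
python3 go.py 603.4,262.2,120,176.9
```

```text
t 17.05 pos [603.1 259.8 229.8] rpy [-8.99e+01 -1.00e-01  1.77e+02] q [-0.73  0.98  0.75  1.19 -0.65  1.21 -1.61] w 47.9 F [-0.3 -1.3 -0.7]
603.4,262.2,120,176.9 shift [ -0.3 109.8  -2.5] rot [-0.1  0.1  0.1]
```

Request:
arm_command:
  gripper: [40, 40, 40, 40, 40, 40, 40, 40]
  translation:
    - [0, 20, 0]
    - [0, 45, 0]
    - [0, 70, 0]
    - [0, 90, 0]
    - [0, 105, 0]
    - [0, 110, 0]
    - [0, 110, 0]
    - [0, 110, 0]
  rot:
    - [0, 0, 0]
    - [0, 0, 0]
    - [0, 0, 0]
    - [0, 0, 0]
    - [0, 0, 0]
    - [0, 0, 0]
    - [0, 0, 0]
    - [0, 0, 0]

```text
time_s: 17.85
ee_pos: [603.8, 259.9, 121.7]
ee_rot: [-1.571, 0.001, 3.088]
contact_force: [-0.2, -0.3, -1.3]
gripper_width: 0.556
```

```bash
python3 go.py 603.4,262.2,91.5,176.9; python3 snap.py 6 top side; python3 -c "
import cv2;i=cv2.imread('pics/side6.png')[130:310,100:310];cv2.imwrite('pics/side6z.png',cv2.resize(i,None,fx=3,fy=3))"
```

```text
t 17.85 pos [603.8 259.9 121.7] rpy [-9.000e+01  1.000e-01  1.769e+02] q [-0.72  1.1   0.68  1.3  -0.73  1.   -1.54] w 47.5 F [-0.2 -0.3 -1.3]
603.4,262.2,91.5,176.9 shift [ 0.6 30.2 -2.3] rot [ 0.   0.  -0.1]
```

View pics/side6z.png

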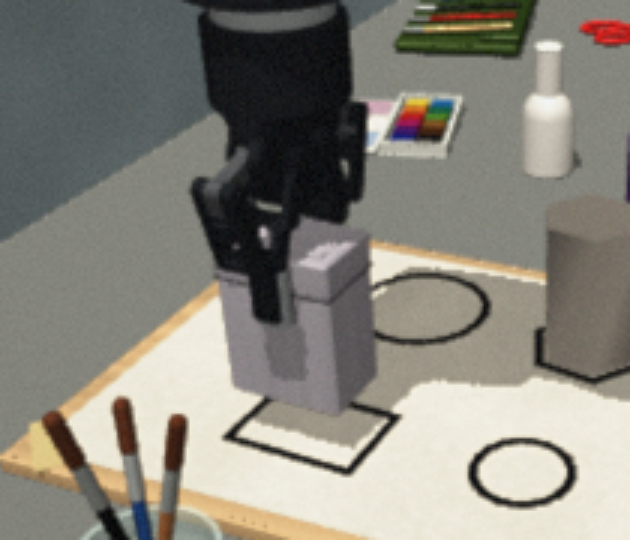

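Request:
arm_command:
  gripper: [40, 40, 40, 40, 40, 40]
  translation:
    - [0.5, 10, -2]
    - [0.5, 20, -2]
    - [0.5, 26, -2]
    - [0.5, 28, -2]
    - [0.5, 29, -2]
    - [0.5, 29, -2]
  rot:
    - [0, 0, 0]
    - [0, 0, 0]
    - [0, 0, 0]
    - [0, 0, 0]
    - [0, 0, 0]
    - [0, 0, 0]

```text
time_s: 18.55
ee_pos: [603.1, 262.0, 91.9]
ee_rot: [-1.571, 0.0, 3.088]
contact_force: [-0.9, -0.3, -1.6]
gripper_width: 0.556
```

Request:
arm_command:
  gripper: [40, 40, 40]
  translation:
    - [0, 0.5, 0]
    - [0, 1, 0]
    - [0, 1, 0]
  rot:
    - [0, 0, 0]
    - [0, 0, 0]
    - [0, 0, 0]

```text
time_s: 18.85
ee_pos: [603.2, 262.1, 91.5]
ee_rot: [-1.571, 0.001, 3.088]
contact_force: [-2.2, -0.6, 7.1]
gripper_width: 0.555
```

Contact. I'll open and retreat.

Request:
arm_command:
  gripper: [48, 52, 56, 62, 68, 75, 85, 85, 85]
  translation:
    - [0, 0, 0]
    - [0, 0, 0]
    - [0, 0, 0]
    - [0, 0, 0]
    - [0, 0, 0]
    - [0, 0, 0]
    - [0, 0, 0]
    - [0, 0, 0]
    - [0, 0, 0]
  rot:
    - [0, 0, 0]
    - [0, 0, 0]
    - [0, 0, 0]
    - [0, 0, 0]
    - [0, 0, 0]
    - [0, 0, 0]
    - [0, 0, 0]
    - [0, 0, 0]
    - [0, 0, 0]

```text
time_s: 19.75
ee_pos: [603.0, 262.1, 90.8]
ee_rot: [-1.571, -0.0, 3.088]
contact_force: [0.3, 0.4, 0.4]
gripper_width: 0.992
```

Request:
arm_command:
  gripper: [85, 85, 85, 85, 85, 85, 85]
  translation:
    - [0, -10, 0]
    - [0, -25, 0]
    - [0, -50, 0]
    - [0, -80, 0]
    - [0, -110, 0]
    - [0, -140, 0]
    - [0, -140, 0]
  rot:
    - [0, 0, 0]
    - [0, 0, 0]
    - [0, 0, 0]
    - [0, 0, 0]
    - [0, 0, 0]
    - [0, 0, 0]
    - [0, 0, 0]

```text
time_s: 20.45
ee_pos: [604.2, 262.0, 236.0]
ee_rot: [-1.573, 0.006, 3.088]
contact_force: [0.2, -0.9, -0.4]
gripper_width: 0.993
```

```bash
python3 go.py 449.8,-303.4,240,-124 560,-50,240,-160; python3 snap.py 7 side top
```

```text
t 20.45 pos [604.2 262.  236. ] rpy [-90.1   0.3 176.9] q [-0.73  0.97  0.75  1.18 -0.65  1.22 -1.62] w 84.8 F [ 0.2 -0.9 -0.4]
449.8,-303.4,240,-124 shift [124.1  -5.8 572.8] rot [ -0.1 -59.1  -0.4]
560,-50,240,-160 shift [ 27.5  -4.8 313.9] rot [  0.  -23.1  -0.4]
```

View pics/side7.png

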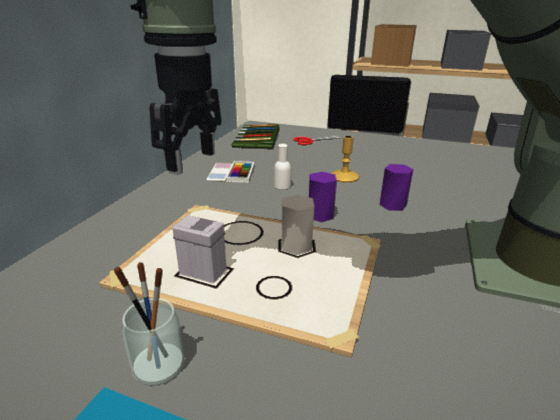

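The tin stands on its rectangle at (203,250). Next is the candlestick.

Request:
arm_command:
  gripper: [85, 85, 85, 85, 85, 85, 85, 85]
  translation:
    - [3, -4, 30]
    - [7, -4, 70]
    - [10, -4, 112]
    - [14, -4, 155]
    - [18, -4, 198]
    - [22, -4, 240]
    - [25, -4, 280]
    - [28, -4, 314]
  rot:
    - [0, -3, 0]
    - [0, -6, 0]
    - [0, -9, 0]
    - [0, -12, 0]
    - [0, -15, 0]
    - [0, -18, 0]
    - [0, -21, 0]
    - [0, -23, 0]

```text
time_s: 21.35
ee_pos: [557.6, -52.1, 234.7]
ee_rot: [-1.571, -0.001, -2.792]
contact_force: [1.8, -0.7, 0.2]
gripper_width: 0.997
```

```bash
python3 go.py 449.8,-303.4,240,-124
```

```text
t 21.35 pos [557.6 -52.1 234.7] rpy [ -90.   -0. -160.] q [-0.25  0.78  0.59  1.58 -0.5   0.93 -0.72] w 85.2 F [ 1.8 -0.7  0.2]
449.8,-303.4,240,-124 shift [187.3  -5.1 199.3] rot [  0. -36.   0.]
```

Request:
arm_command:
  gripper: [85, 85, 85, 85, 85, 85, 85, 85, 85]
  translation:
    - [27, 0, 28]
    - [54, 0, 57]
    - [80, 0, 85]
    - [107, 0, 114]
    - [134, 0, 142]
    - [160, 0, 171]
    - [180, 0, 191]
    - [187, 0, 199]
    - [187, 0, 199]
  rot:
    - [0, -5, 0]
    - [0, -10, 0]
    - [0, -15, 0]
    - [0, -20, 0]
    - [0, -25, 0]
    - [0, -30, 0]
    - [0, -34, 0]
    - [0, -36, 0]
    - [0, -36, 0]

```text
time_s: 22.25
ee_pos: [449.4, -302.1, 234.7]
ee_rot: [-1.571, -0.001, -2.167]
contact_force: [-0.4, 0.4, -0.1]
gripper_width: 0.996
```

```bash
python3 go.py 449.8,-303.4,160,-124
```

```text
t 22.25 pos [ 449.4 -302.1  234.7] rpy [ -90.    -0.  -124.2] q [ 0.36  0.71  0.33  1.65 -0.29  0.84  0.22] w 85.1 F [-0.4  0.4 -0.1]
449.8,-303.4,160,-124 shift [ 0.7 74.7  1.1] rot [ 0.  -0.2  0. ]
```

Request:
arm_command:
  gripper: [70, 60, 60, 60, 60, 60]
  translation:
    - [1, 15, 1]
    - [1, 35, 1]
    - [1, 55, 1]
    - [1, 66, 1]
    - [1, 70, 1]
    - [1, 70, 1]
  rot:
    - [0, 0, 0]
    - [0, 0, 0]
    - [0, 0, 0]
    - [0, 0, 0]
    - [0, 0, 0]
    - [0, 0, 0]

```text
time_s: 22.85
ee_pos: [450.9, -301.9, 164.8]
ee_rot: [-1.571, -0.0, -2.165]
contact_force: [-0.5, -0.3, -0.5]
gripper_width: 0.704
```

```bash
python3 go.py 449.8,-303.4,107,-124;python3 snap.py 8 side;  python3 -c "
import cv2;i=cv2.imread('pics/side8.png')[50:230,250:460];cv2.imwrite('pics/side8z.png',cv2.resize(i,None,fx=3,fy=3))"
```

```text
t 22.85 pos [ 450.9 -301.9  164.8] rpy [ -90.    -0.  -124.1] q [ 0.38  0.81  0.28  1.72 -0.33  0.66  0.25] w 60.1 F [-0.5 -0.3 -0.5]
449.8,-303.4,107,-124 shift [ 1.9 57.8 -0. ] rot [ 0.  -0.1  0. ]
```

View pics/side8z.png

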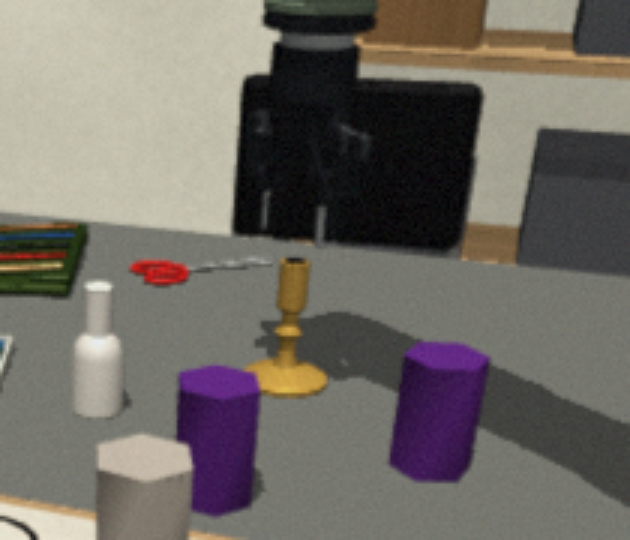

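The fingers at x 265 and 320 are centred on the cup at (293,285).

Request:
arm_command:
  gripper: [60, 60, 60, 60, 60, 60, 40, 20, 20, 20]
  translation:
    - [1, 15, 0]
    - [2, 30, 0]
    - [2, 44, 0]
    - [2, 54, 0]
    - [2, 58, 0]
    - [2, 58, 0]
    - [2, 58, 0]
    - [2, 58, 0]
    - [2, 58, 0]
    - [2, 58, 0]
  rot:
    - [0, 0, 0]
    - [0, 0, 0]
    - [0, 0, 0]
    - [0, 0, 0]
    - [0, 0, 0]
    - [0, 0, 0]
    - [0, 0, 0]
    - [0, 0, 0]
    - [0, 0, 0]
    - [0, 0, 0]

```text
time_s: 23.9
ee_pos: [449.9, -304.1, 107.3]
ee_rot: [-1.57, -0.0, -2.165]
contact_force: [2.2, -0.9, 5.1]
gripper_width: 0.31
```

Request:
arm_command:
  gripper: [20, 20, 20, 20, 20]
  translation:
    - [0, 0, 0]
    - [0, 0, 0]
    - [0, 0, 0]
    - [0, 0, 0]
    - [0, 0, 0]
  rot:
    - [0, 0, 0]
    - [0, 0, 0]
    - [0, 0, 0]
    - [0, 0, 0]
    - [0, 0, 0]

```text
time_s: 24.4
ee_pos: [449.9, -304.1, 107.3]
ee_rot: [-1.57, -0.0, -2.165]
contact_force: [2.6, -0.9, 7.3]
gripper_width: 0.313
```

Request:
arm_command:
  gripper: [20, 20, 20, 20, 20, 20, 20, 20, 20]
  translation:
    - [0, -5, 0]
    - [0, -15, 0]
    - [0, -35, 0]
    - [0, -60, 0]
    - [0, -90, 0]
    - [0, -120, 0]
    - [0, -145, 0]
    - [0, -150, 0]
    - [0, -150, 0]
  rot:
    - [0, 0, 0]
    - [0, 0, 0]
    - [0, 0, 0]
    - [0, 0, 0]
    - [0, 0, 0]
    - [0, 0, 0]
    - [0, 0, 0]
    - [0, 0, 0]
    - [0, 0, 0]

```text
time_s: 25.3
ee_pos: [449.6, -303.7, 257.1]
ee_rot: [-1.57, 0.0, -2.165]
contact_force: [0.0, 0.0, -5.2]
gripper_width: 0.314
```

```bash
python3 go.py 600,109.7,257,-90
```

```text
t 25.3 pos [ 449.6 -303.7  257.1] rpy [ -90.    0. -124.] q [ 0.35  0.68  0.35  1.61 -0.28  0.9   0.21] w 26.8 F [ 0.   0.  -5.2]
600,109.7,257,-90 shift [-4.267e+02  1.000e-01 -1.068e+02] rot [ -0. -34.   0.]
```

Request:
arm_command:
  gripper: [20, 20, 20, 20, 20, 20, 20, 20, 20, 20]
  translation:
    - [-10, 0, -3]
    - [-35, 0, -9]
    - [-70, 0, -18]
    - [-110, 0, -28]
    - [-150, 0, -38]
    - [-190, 0, -48]
    - [-230, 0, -58]
    - [-270, 0, -68]
    - [-310, 0, -78]
    - [-350, 0, -88]
  rot:
    - [0, -2, 0]
    - [0, -4, 0]
    - [0, -7, 0]
    - [0, -10, 0]
    - [0, -13, 0]
    - [0, -16, 0]
    - [0, -19, 0]
    - [0, -22, 0]
    - [0, -25, 0]
    - [0, -28, 0]

```text
time_s: 26.3
ee_pos: [572.4, 38.0, 255.5]
ee_rot: [-1.573, -0.0, -1.672]
contact_force: [1.4, -0.6, -4.1]
gripper_width: 0.308
```

```bash
python3 go.py 600,109.7,257,-90
```

```text
t 26.3 pos [572.4  38.  255.5] rpy [-90.1  -0.  -95.8] q [-0.25  0.72  0.27  1.49 -0.21  0.96 -0.03] w 26.3 F [ 1.4 -0.6 -4.1]
600,109.7,257,-90 shift [-74.1  -1.5  20.2] rot [ 0.1 -5.8  0. ]
```

Request:
arm_command:
  gripper: [20, 20, 20, 20, 20, 20]
  translation:
    - [-30, 0, 8]
    - [-52, 0, 14]
    - [-67, 0, 18]
    - [-74, 0, 20]
    - [-74, 0, 20]
    - [-74, 0, 20]
  rot:
    - [0, -2, 0]
    - [0, -4, 0]
    - [0, -6, 0]
    - [0, -6, 0]
    - [0, -6, 0]
    - [0, -6, 0]

```text
time_s: 26.9
ee_pos: [600.0, 106.1, 256.4]
ee_rot: [-1.572, -0.001, -1.573]
contact_force: [-0.1, -0.9, -4.6]
gripper_width: 0.312
```

Request:
arm_command:
  gripper: [20, 20, 20, 20, 20, 20, 20, 20]
  translation:
    - [0, 15, 0]
    - [0, 40, 0]
    - [0, 65, 0]
    - [0, 90, 0]
    - [0, 105, 0]
    - [0, 110, 0]
    - [0, 110, 0]
    - [0, 110, 0]
  rot:
    - [0, 0, 0]
    - [0, 0, 0]
    - [0, 0, 0]
    - [0, 0, 0]
    - [0, 0, 0]
    - [0, 0, 0]
    - [0, 0, 0]
    - [0, 0, 0]

```text
time_s: 27.7
ee_pos: [600.7, 106.6, 147.7]
ee_rot: [-1.57, -0.0, -1.572]
contact_force: [0.0, 0.7, -4.4]
gripper_width: 0.314
```

```bash
python3 go.py 600,109.7,119.3,-90; python3 snap.py 9 side; python3 -c "
import cv2;i=cv2.imread('pics/side9.png')[100:310,130:375];cv2.imwrite('pics/side9z.png',cv2.resize(i,None,fx=2.5,fy=2.5))"
```

```text
t 27.7 pos [600.7 106.6 147.7] rpy [-89.9  -0.  -90.1] q [-0.33  0.91  0.21  1.48 -0.23  0.78 -0.03] w 26.8 F [ 0.   0.7 -4.4]
600,109.7,119.3,-90 shift [-3.1 28.4 -0.8] rot [-0.1 -0.1  0. ]
```

View pics/side9z.png

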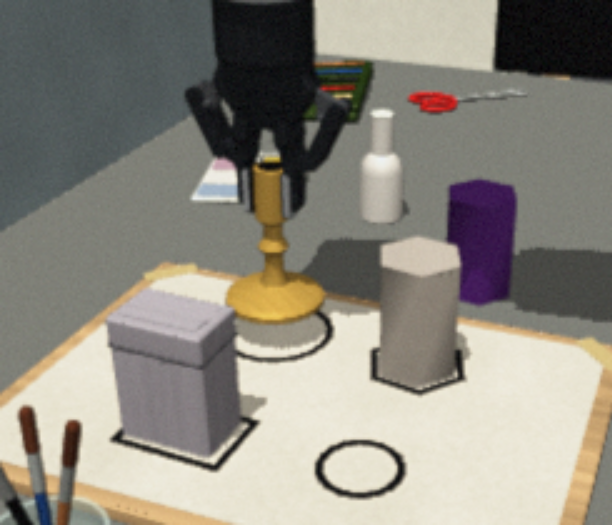

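The candlestick hangs upright over the large circle at (275,330).

Request:
arm_command:
  gripper: [20, 20, 20, 20, 20, 20]
  translation:
    - [-2, 10, -1]
    - [-3, 20, -1]
    - [-3, 25, -1]
    - [-3, 27, -1]
    - [-3, 27.5, -1]
    - [-3, 27.5, -1]
  rot:
    - [0, 0, 0]
    - [0, 0, 0]
    - [0, 0, 0]
    - [0, 0, 0]
    - [0, 0, 0]
    - [0, 0, 0]

```text
time_s: 28.35
ee_pos: [599.4, 109.8, 119.4]
ee_rot: [-1.571, -0.0, -1.572]
contact_force: [0.5, -0.3, -5.0]
gripper_width: 0.311
```

Request:
arm_command:
  gripper: [20, 20, 20]
  translation:
    - [0, 0.5, 0]
    - [0, 1, 0]
    - [0, 1, 0]
  rot:
    - [0, 0, 0]
    - [0, 0, 0]
    - [0, 0, 0]

```text
time_s: 28.65
ee_pos: [599.8, 109.8, 119.1]
ee_rot: [-1.569, 0.0, -1.572]
contact_force: [-0.5, -0.4, 8.6]
gripper_width: 0.313
```

Request:
arm_command:
  gripper: [28, 32, 36, 42, 48, 55, 60, 60]
  translation:
    - [0, 0, 0]
    - [0, 0, 0]
    - [0, 0, 0]
    - [0, 0, 0]
    - [0, 0, 0]
    - [0, 0, 0]
    - [0, 0, 0]
    - [0, 0, 0]
  rot:
    - [0, 0, 0]
    - [0, 0, 0]
    - [0, 0, 0]
    - [0, 0, 0]
    - [0, 0, 0]
    - [0, 0, 0]
    - [0, 0, 0]
    - [0, 0, 0]

```text
time_s: 29.45
ee_pos: [599.4, 109.9, 118.3]
ee_rot: [-1.571, -0.0, -1.572]
contact_force: [0.0, 0.4, -0.1]
gripper_width: 0.701
```

Request:
arm_command:
  gripper: [60, 60, 60, 60, 60, 60, 60]
  translation:
    - [0, -10, 0]
    - [0, -25, 0]
    - [0, -50, 0]
    - [0, -80, 0]
    - [0, -110, 0]
    - [0, -115, 0]
    - [0, -115, 0]
  rot:
    - [0, 0, 0]
    - [0, 0, 0]
    - [0, 0, 0]
    - [0, 0, 0]
    - [0, 0, 0]
    - [0, 0, 0]
    - [0, 0, 0]

```text
time_s: 30.15
ee_pos: [599.6, 109.9, 234.5]
ee_rot: [-1.569, 0.0, -1.572]
contact_force: [0.3, -0.9, 0.7]
gripper_width: 0.706
```

```bash
python3 go.py 599.7,-174.6,235,-106; python3 snap.py 10 side
```

```text
t 30.15 pos [599.6 109.9 234.5] rpy [-89.9   0.  -90.1] q [-0.35  0.8   0.24  1.39 -0.21  0.98 -0.06] w 60.3 F [ 0.3 -0.9  0.7]
599.7,-174.6,235,-106 shift [284.5  -0.6   0.3] rot [-0.1 15.9 -0. ]
```

View pics/side10.png

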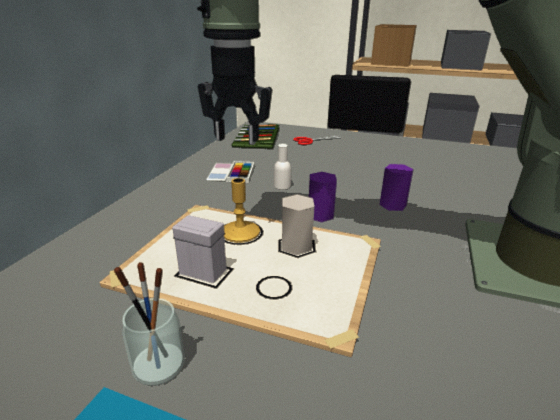

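The candlestick stands on its circle at (240,230). Next is the bottle.

Request:
arm_command:
  gripper: [60, 60, 60, 60, 60, 60, 60, 60, 60, 60]
  translation:
    - [25, 0, 0]
    - [65, 0, 0]
    - [110, 0, 0]
    - [155, 0, 0]
    - [200, 0, 0]
    - [240, 0, 0]
    - [270, 0, 0]
    - [284, 0, 0]
    - [284, 0, 0]
    - [284, 0, 0]
  rot:
    - [0, 2, 0]
    - [0, 4, 0]
    - [0, 6, 0]
    - [0, 8, 0]
    - [0, 10, 0]
    - [0, 12, 0]
    - [0, 14, 0]
    - [0, 16, 0]
    - [0, 16, 0]
    - [0, 16, 0]

```text
time_s: 31.2
ee_pos: [599.2, -172.7, 232.7]
ee_rot: [-1.572, 0.001, -1.849]
contact_force: [-0.0, 0.7, 0.0]
gripper_width: 0.703
```

```bash
python3 go.py 599.7,-174.6,160,-106
```

```text
t 31.2 pos [ 599.2 -172.7  232.7] rpy [ -90.1    0.  -106. ] q [ 0.11  0.83  0.27  1.33 -0.24  1.02  0.14] w 60.1 F [-0.   0.7  0. ]
599.7,-174.6,160,-106 shift [ 1.7 72.7  1.1] rot [ 0.1  0.  -0. ]
```

Request:
arm_command:
  gripper: [60, 60, 60, 60, 60, 60]
  translation:
    - [1, 15, 1]
    - [1, 35, 1]
    - [1, 55, 1]
    - [1, 66, 1]
    - [1, 70, 1]
    - [1, 70, 1]
  rot:
    - [0, 0, 0]
    - [0, 0, 0]
    - [0, 0, 0]
    - [0, 0, 0]
    - [0, 0, 0]
    - [0, 0, 0]

```text
time_s: 31.8
ee_pos: [600.0, -174.7, 163.4]
ee_rot: [-1.571, 0.0, -1.85]
contact_force: [-0.6, 0.2, 0.1]
gripper_width: 0.704
```

```bash
python3 go.py 599.7,-174.6,107,-106;python3 snap.py 11 side;  python3 -c "
import cv2;i=cv2.imread('pics/side11.png')[50:230,180:390];cv2.imwrite('pics/side11z.png',cv2.resize(i,None,fx=3,fy=3))"
```

```text
t 31.8 pos [ 600.  -174.7  163.4] rpy [ -90.    0. -106.] q [ 0.12  0.91  0.25  1.4  -0.26  0.86  0.17] w 60.1 F [-0.6  0.2  0.1]
599.7,-174.6,107,-106 shift [-0.1 56.4 -0.3] rot [ 0. -0. -0.]
```

View pics/side11z.png

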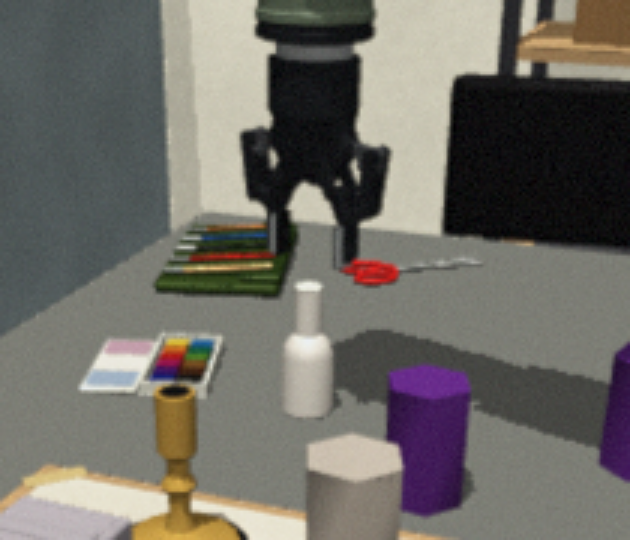

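The fingers at x 273 and 340 are centred on the bottle neck at (308,300).

Request:
arm_command:
  gripper: [60, 60, 60, 60, 60, 60, 40, 18, 18, 18]
  translation:
    - [0, 15, 0]
    - [0, 30, 0]
    - [0, 44, 0]
    - [0, 53, 0]
    - [0, 56, 0]
    - [0, 56, 0]
    - [0, 56, 0]
    - [0, 56, 0]
    - [0, 56, 0]
    - [0, 56, 0]
  rot:
    - [0, 0, 0]
    - [0, 0, 0]
    - [0, 0, 0]
    - [0, 0, 0]
    - [0, 0, 0]
    - [0, 0, 0]
    - [0, 0, 0]
    - [0, 0, 0]
    - [0, 0, 0]
    - [0, 0, 0]

```text
time_s: 32.85
ee_pos: [600.0, -175.5, 107.8]
ee_rot: [-1.57, -0.0, -1.851]
contact_force: [0.4, 0.2, 5.3]
gripper_width: 0.27
```

Request:
arm_command:
  gripper: [18, 18, 18, 18, 18]
  translation:
    - [0, 0, 0]
    - [0, 0, 0]
    - [0, 0, 0]
    - [0, 0, 0]
    - [0, 0, 0]
  rot:
    - [0, 0, 0]
    - [0, 0, 0]
    - [0, 0, 0]
    - [0, 0, 0]
    - [0, 0, 0]

```text
time_s: 33.35
ee_pos: [600.0, -175.4, 107.8]
ee_rot: [-1.57, -0.0, -1.851]
contact_force: [-1.2, 0.1, 6.1]
gripper_width: 0.27
```

Request:
arm_command:
  gripper: [18, 18, 18, 18, 18, 18, 18, 18, 18]
  translation:
    - [0, -5, 0]
    - [0, -15, 0]
    - [0, -35, 0]
    - [0, -60, 0]
    - [0, -90, 0]
    - [0, -120, 0]
    - [0, -145, 0]
    - [0, -150, 0]
    - [0, -150, 0]
  rot:
    - [0, 0, 0]
    - [0, 0, 0]
    - [0, 0, 0]
    - [0, 0, 0]
    - [0, 0, 0]
    - [0, 0, 0]
    - [0, 0, 0]
    - [0, 0, 0]
    - [0, 0, 0]

```text
time_s: 34.25
ee_pos: [599.8, -175.3, 257.9]
ee_rot: [-1.57, 0.0, -1.851]
contact_force: [0.6, -0.2, -3.5]
gripper_width: 0.27
```

```bash
python3 go.py 468.8,258.7,257,-61
```

```text
t 34.25 pos [ 599.8 -175.3  257.9] rpy [ -89.9    0.  -106.1] q [ 0.11  0.8   0.28  1.29 -0.23  1.08  0.14] w 23.1 F [ 0.6 -0.2 -3.5]
468.8,258.7,257,-61 shift [-380.9    0.7 -246. ] rot [ -0.1 -45.1   0. ]
```

Request:
arm_command:
  gripper: [18, 18, 18, 18, 18, 18, 18, 18, 18, 18]
  translation:
    - [-8, 0, -5]
    - [-30, 0, -19]
    - [-60, 0, -39]
    - [-95, 0, -61]
    - [-130, 0, -84]
    - [-165, 0, -107]
    - [-200, 0, -129]
    - [-235, 0, -152]
    - [-270, 0, -174]
    - [-300, 0, -194]
  rot:
    - [0, -2, 0]
    - [0, -5, 0]
    - [0, -9, 0]
    - [0, -13, 0]
    - [0, -17, 0]
    - [0, -21, 0]
    - [0, -25, 0]
    - [0, -29, 0]
    - [0, -33, 0]
    - [0, -37, 0]

```text
time_s: 35.25
ee_pos: [494.6, 169.1, 256.4]
ee_rot: [-1.572, 0.001, -1.199]
contact_force: [0.7, -0.0, -2.7]
gripper_width: 0.27
```

```bash
python3 go.py 468.8,258.7,257,-61
```

```text
t 35.25 pos [494.6 169.1 256.4] rpy [-90.1   0.  -68.7] q [-0.47  0.63  0.15  1.68 -0.12  0.84  0.1 ] w 23.1 F [ 0.7 -0.  -2.7]
468.8,258.7,257,-61 shift [-92.8  -0.5   8.5] rot [ 0.1 -7.7 -0. ]
```

Request:
arm_command:
  gripper: [18, 18, 18, 18, 18, 18, 18]
  translation:
    - [-33, 0, 3]
    - [-60, 0, 6]
    - [-82, 0, 8]
    - [-93, 0, 8]
    - [-93, 0, 8]
    - [-93, 0, 8]
    - [-93, 0, 8]
  rot:
    - [0, -3, 0]
    - [0, -6, 0]
    - [0, -8, 0]
    - [0, -8, 0]
    - [0, -8, 0]
    - [0, -8, 0]
    - [0, -8, 0]

```text
time_s: 35.95
ee_pos: [470.9, 255.2, 257.2]
ee_rot: [-1.571, -0.001, -1.067]
contact_force: [0.4, 0.3, -2.1]
gripper_width: 0.271
```

Request:
arm_command:
  gripper: [18, 18, 18, 18, 18, 18, 18, 18]
  translation:
    - [0, 15, 0]
    - [0, 40, 0]
    - [0, 65, 0]
    - [0, 90, 0]
    - [0, 105, 0]
    - [0, 110, 0]
    - [0, 110, 0]
    - [0, 110, 0]
  rot:
    - [0, 0, 0]
    - [0, 0, 0]
    - [0, 0, 0]
    - [0, 0, 0]
    - [0, 0, 0]
    - [0, 0, 0]
    - [0, 0, 0]
    - [0, 0, 0]

```text
time_s: 36.75
ee_pos: [471.0, 256.1, 148.1]
ee_rot: [-1.57, -0.0, -1.066]
contact_force: [0.1, 0.3, -1.6]
gripper_width: 0.265
```

```bash
python3 go.py 468.8,258.7,119.8,-61; python3 snap.py 12 side; python3 -c "
import cv2;i=cv2.imread('pics/side12.png')[120:330,130:375];cv2.imwrite('pics/side12z.png',cv2.resize(i,None,fx=2.5,fy=2.5))"
```

```text
t 36.75 pos [471.  256.1 148.1] rpy [-89.9  -0.  -61.1] q [-0.61  0.81  0.09  1.76 -0.12  0.58  0.06] w 22.6 F [ 0.1  0.3 -1.6]
468.8,258.7,119.8,-61 shift [-3.3 28.3 -0.7] rot [-0.1 -0.1  0. ]
```

View pics/side12z.png

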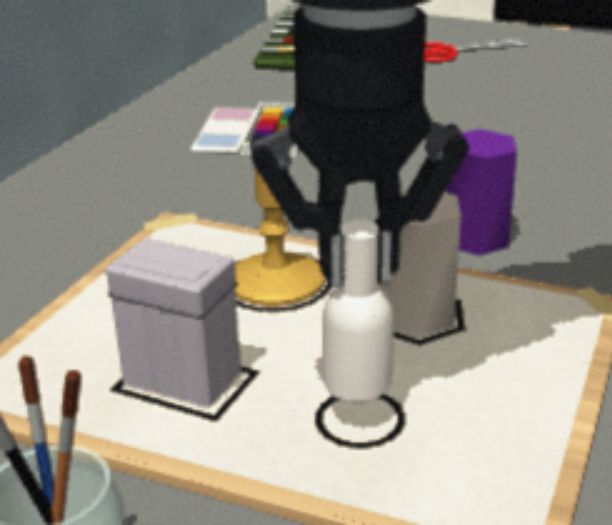

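The bottle hangs upright above the small circle at (360,420).

Request:
arm_command:
  gripper: [18, 18, 18, 18, 18, 18]
  translation:
    - [-2, 10, -1]
    - [-3, 20, -1]
    - [-3, 25, -1]
    - [-3, 27, -1]
    - [-3, 27.5, -1]
    - [-3, 27.5, -1]
  rot:
    - [0, 0, 0]
    - [0, 0, 0]
    - [0, 0, 0]
    - [0, 0, 0]
    - [0, 0, 0]
    - [0, 0, 0]

```text
time_s: 37.4
ee_pos: [468.2, 258.4, 119.8]
ee_rot: [-1.571, -0.0, -1.066]
contact_force: [-1.2, -0.5, -1.0]
gripper_width: 0.269
```

Request:
arm_command:
  gripper: [18, 18, 18]
  translation:
    - [0, 0.5, 0]
    - [0, 1, 0]
    - [0, 1, 0]
  rot:
    - [0, 0, 0]
    - [0, 0, 0]
    - [0, 0, 0]

```text
time_s: 37.7
ee_pos: [468.5, 258.5, 119.6]
ee_rot: [-1.57, -0.0, -1.066]
contact_force: [-3.5, -0.3, 17.8]
gripper_width: 0.269
```

Request:
arm_command:
  gripper: [18, 18, 24, 28, 33, 40, 48, 55, 60, 60]
  translation:
    - [0, -0.5, 0]
    - [0, -0.5, 0]
    - [0, -0.5, 0]
    - [0, -0.5, 0]
    - [0, -0.5, 0]
    - [0, -0.5, 0]
    - [0, -0.5, 0]
    - [0, -0.5, 0]
    - [0, -0.5, 0]
    - [0, -0.5, 0]
  rot:
    - [0, 0, 0]
    - [0, 0, 0]
    - [0, 0, 0]
    - [0, 0, 0]
    - [0, 0, 0]
    - [0, 0, 0]
    - [0, 0, 0]
    - [0, 0, 0]
    - [0, 0, 0]
    - [0, 0, 0]

```text
time_s: 38.7
ee_pos: [468.2, 258.4, 119.3]
ee_rot: [-1.571, -0.0, -1.066]
contact_force: [-0.1, -0.2, 1.2]
gripper_width: 0.704
```

Request:
arm_command:
  gripper: [60, 60, 60, 60, 60, 60, 60]
  translation:
    - [0, -10, 0]
    - [0, -25, 0]
    - [0, -50, 0]
    - [0, -80, 0]
    - [0, -110, 0]
    - [0, -130, 0]
    - [0, -130, 0]
  rot:
    - [0, 0, 0]
    - [0, 0, 0]
    - [0, 0, 0]
    - [0, 0, 0]
    - [0, 0, 0]
    - [0, 0, 0]
    - [0, 0, 0]

```text
time_s: 39.4
ee_pos: [468.9, 258.7, 252.3]
ee_rot: [-1.567, 0.0, -1.066]
contact_force: [0.5, -1.0, -0.4]
gripper_width: 0.702
```

```bash
python3 go.py 500,-200,250,-110
```

```text
t 39.4 pos [468.9 258.7 252.3] rpy [-89.8   0.  -61.1] q [-0.63  0.65  0.12  1.64 -0.1   0.85  0.04] w 59.9 F [ 0.5 -1.  -0.4]
500,-200,250,-110 shift [ 416.5    1.4 -194.8] rot [-0.2 48.9 -0.1]
```

Now I'll move the arm clear to inspect.

Request:
arm_command:
  gripper: [60, 60, 60, 60, 60, 60, 60, 60, 60, 60]
  translation:
    - [38, 0, -18]
    - [78, 0, -36]
    - [118, 0, -55]
    - [158, 0, -74]
    - [200, 0, -94]
    - [242, 0, -113]
    - [284, 0, -133]
    - [326, 0, -153]
    - [370, 0, -174]
    - [415, 0, -195]
  rot:
    - [0, 4, 0]
    - [0, 8, 0]
    - [0, 12, 0]
    - [0, 16, 0]
    - [0, 20, 0]
    - [0, 25, 0]
    - [0, 30, 0]
    - [0, 35, 0]
    - [0, 42, 0]
    - [0, 48, 0]

```text
time_s: 40.4
ee_pos: [498.1, -200.9, 249.4]
ee_rot: [-1.571, 0.0, -1.908]
contact_force: [0.6, -0.0, 0.6]
gripper_width: 0.699
```

```bash
python3 go.py;python3 snap.py 13 side top; python3 - <<'E'
from h import *
d=dict(np.load("top13.npz")); W=cloud(d); out=d["pixels"][:,:,::-1].copy()
tg=dict(bottle=(468.8,258.7,132,30),candle=(600,109.7,134,30),tin=(603.4,262.2,112,60),prism=(470,118.6,112,50))
for n,(x,y,h,r) in tg.items():
    m=((np.abs(W[...,2]-h)<8)&(np.hypot(W[...,0]-x,W[...,1]-y)<r)).astype(np.uint8)
    k=max(cv2.findContours(m,cv2.RETR_EXTERNAL,cv2.CHAIN_APPROX_NONE)[0],key=cv2.contourArea)
    cv2.drawContours(out,[k],-1,(0,0,255),1)
    P=onplane(d,k[:,0,:],h)[:,:2].astype(np.float32); M=cv2.moments(P.reshape(-1,1,2)); cc=np.array((M['m10']/M['m00'],M['m01']/M['m00']))
    q=P-cc;a=np.arctan2(q[:,1],q[:,0]);rad=np.hypot(*q.T)
    print(n,"centre-outline",np.round(cc-[x,y],1),"rect",cv2.minAreaRect(P),"hex",np.degrees(np.angle(np.sum((rad-rad.mean())*np.exp(6j*a))))/6)
cv2.imwrite("pics/fin.png",np.vstack([cv2.resize(out[85:300,130:310],None,fx=2.7,fy=2.7,interpolation=cv2.INTER_NEAREST)]))
E
```

```text
t 40.4 pos [ 498.1 -200.9  249.4] rpy [ -90.     0.  -109.3] q [ 0.17  0.68  0.29  1.64 -0.24  0.86  0.22] w 59.7 F [ 0.6 -0.   0.6]
bottle centre-outline [-1.3 -1.4] rect ((467.60064697265625, 257.1717224121094), (24.593334197998047, 22.64430046081543), 88.8584213256836) hex -22.017240243272393
candle centre-outline [-1.6 -1.7] rect ((597.9829711914062, 107.96284484863281), (24.995298385620117, 27.893810272216797), 89.28958892822266) hex -1.311540954030826
tin centre-outline [ 1.2 -2.6] rect ((604.54443359375, 259.4867248535156), (50.73847579956055, 75.40347290039062), 88.90082550048828) hex 26.679542192116255
prism centre-outline [-0.1 -0.7] rect ((469.57208251953125, 118.04100036621094), (60.169769287109375, 67.06611633300781), 78.94297790527344) hex -10.98385554017654
```

View pics/fin.png

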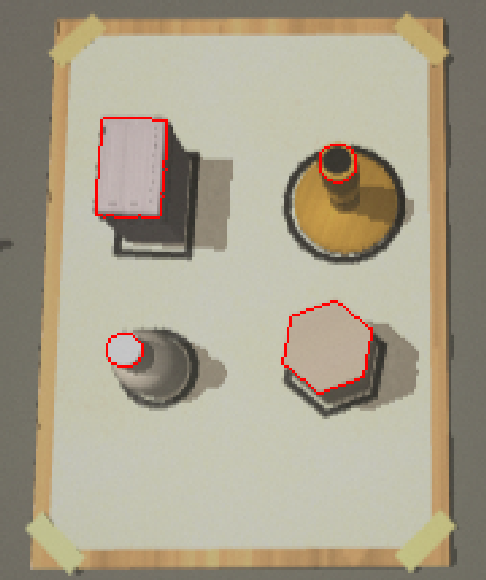

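View pics/side13.png

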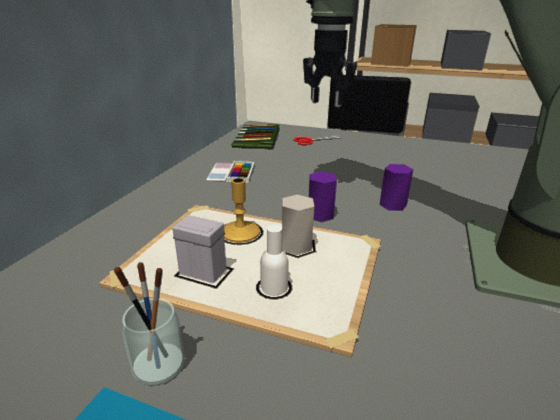

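All four pieces stand on their outlines within about 3 mm, upright and aligned. The jar and paint box haven't moved. I'll hand it in.

Request:
arm_command:
  gripper: [60, 60, 60]
  translation:
    - [0, 0, 0]
    - [0, 0, 0]
    - [0, 0, 0]
  rot:
    - [0, 0, 0]
    - [0, 0, 0]
    - [0, 0, 0]

```text
time_s: 40.8
ee_pos: [498.6, -198.0, 249.4]
ee_rot: [-1.571, 0.0, -1.901]
contact_force: [0.1, -0.5, 0.5]
gripper_width: 0.704
```

```bash
python3 -c "
from plant import env; print(env.job_done())"
```

```text
the job is handed in; nothing more can be done
None
```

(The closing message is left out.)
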